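# Pass a bottom-bracket shell into the purge chamber through its transfer lock

## Robot

A 7-joint arm with a two-finger parallel gripper is mounted at the origin on the work surface. World frame = base frame: x ahead of the robot, y to its left, z up, the work surface at z = 0. Lengths are in m, angles in rad, forces in N, time in s.
With the tool pointing down it reaches from about 0.4 to 0.85 m from the base axis. Payload 10.4 kg.
Tool frame: the origin (TCP) lies at the very end of the fingers, on their centre line; the grasp point (between the pads) lies 19 mm behind it (manip.tcp_to_grasp is the distance from the TCP to the grasp point, in m); x points along the fingers, y is the direction in which the jaws open and shut, and the axes are right-handed (so a half turn about x gives the same grasp; the last joint's range is limited). The gripper opens to 85 mm and grips with 20 to 120 N. Pads are 22 mm wide; open, the fingers measure 114 mm over their backs; the gripper's body (76 mm by 85 mm) begins 54 mm behind the grasp point. The pads swing forward as they close: fully open they stand 13 mm farther back than shut.
Start: joints at [1.106, 0.332, -0.065, 1.46, 0.022, 1.35, -0.088], TCP at [0.267, -0.565, 0.211] pointing down, gripper open.
Joint ranges: [-2.6, 2.6], [-0.5, 2.12], [-1.47, 1.34], [0.16, 2.42], [-1.27, 4.41], [0.06, 2.06], [-2.6, 2.6]. Speed limits (rad/s): [2.22, 2.22, 2.79, 2.79, 3.14, 3.14, 3.14].

## Interface

Orientations are given as a unit quaternion [x, y, z, w].
In Python, from workcell import manip, cams, hand_in gives the robot as it stands.
- The arm moves only by the shell command python3 -m handwheel 'ROWS' [FORCE]. ROWS is text: rows parted by semicolons, each of 7 numbers parted by spaces: the shift along the tool's x, y, z in mm, then the turn, a rotation vector about the tool's x, y, z in rad, then the finger opening in mm, from 0 to 85.4. A call has 1 to 8 rows; each row shifts and turns the commanded pose from where the row before left it, along the tool's axes as they then stand; what a row does not reach is not made up. A row lasts 1/10 s, in which the tool goes at most 50 mm and 8.59 degrees, less where a joint would pass 70% of its speed; a pose out of reach is approached as far as the arm can. A call with a gripper value outside its range is refused whole. The fingers move at their own pace and stop on an object; FORCE is the grip in N (left out, the last holds). Time passes only in rows, so rows that do not move let the fingers close. It gives the time, the measured TCP pose, the force and the opening at its end, in the units of the state.
- manip.get_obs(): the state, without advancing time (a new reading comes with each control period).
- cams.camera(name): name is "scene" or "top"; returns a dict with "color" (420x560x3 uint8, blue, green, red), "depth" (420x560 float32, m along the optical axis (not along the pixel's ray), 0 where there is no reading), "camera_matrix" (3x3 intrinsics, pixels), "origin" and "attitude" of the camera in the world. Camera axes: x right, y down, z forward; pixel columns grow to the right and rows downward; lengths in m; the calibration is good to about 2 mm. A picture is of the moment at which its call begins.
- hand_in(): hands the job in, once; it reports no verdict.
Trained networks look in the newest picture that a camera, given by its name, has taken for a name from the list of things; names that differ only in an ending like _2 or _b are one class to them, and where a whole thing is asked for, a point or a joint stands for the part that bears it (a point fixed in the world has none). Each returns a list of dicts, best first, with "conf" (0 to 1); they miss things now and then, are a little off and sometimes report something else, mostly with a low value. They report only what shows in the picture. A call takes as long as a camera call.
- cams.recognise(camera, thing): "box" ([left, top, width, height] in pixels, round what is visible of it).
- cams.outline_of(camera, thing): "region" (420x560 bool, what is visible of it) and "box" ([left, top, width, height] in pixels, round what is visible of it).
The state is a dict: "clock": time; "joint_pos": joint angles; "joint_velocities": joint speeds; "tau": joint torques, N m; "position": TCP position; "ee_rot": TCP orientation; "ft_force": force on the tool from outside, world axes, zero at the start; "torque": the same for the moment, N m; "grip_width": opening from 0.0 (shut) to 1.0 (fully open).
Only numpy, scipy, OpenCV 4.12 (cv2) and the standard library are available. Lean on these libraries where they do the work, as an engineer would, in place of code of your own. Each camera call takes 0.05 s, during which the arm holds its last target.

## Task

Put the bottom-bracket shell (the short steel tube with a stub socket on its side) into the welding chamber through its transfer lock: set it down on its end in the lock without dropping it, slide the clear outer door fully shut, and only then lift the inner door all the way up and push the shell through with the push rod, rod fully home. Never have both doors open at once; leave the shell standing clear inside the chamber, the outer door shut, the inner door up and the push rod in, and leave the other things on the bench where they are.

Things in the scene. Friction and masses are not known exactly. Their poses are not given: they have to be found in the camera images.
- station: Welding purge chamber with its transfer lock, grey sheet metal, fixed to the bench. Origin: on the bench (z = 0) under the lock's centre; at yaw 0, x points away from the robot and y to its left; z up. Rails behind the lock (x 83..245 mm) carry the opened outer door.
- lock_floor (a point): Centre of the lock's floor, station (0, 0, 6) mm. Lock cavity, station mm: x -75..75, y -86..75 (inner door at the -y side, push rod's plate at the +y side), wall tops at z = 90. Its whole top is open when the outer door is slid back.
- chamber_floor (a point): Centre of the chamber's floor, station (70, -259, 6) mm. The chamber adjoins the lock on its -y side: walls x -140..280, y -94..-424 mm, fixed clear top at z = 155. The floor runs on level from the lock; the doorway is as wide as the lock's cavity, z 6..90 mm.
- outer_door (a joint): Outer door: clear sliding lid on top of the lock, 158 x 160 mm, upper face at station z = 96. 0 = fully shut (against its stop), grows to 0.155 as it slides along station +x (open). Slides with about 2 N, stays where left.
- outer_grip (a point): Centre-line point of the outer door's aluminium fin handle, 12 (station x) x 50 (y) mm, rising 34 mm from the lid (station z 96 to 130); the point is at station z = 118, y = 6, x = joint value minus 58 mm.
- inner_door (a joint): Inner door: steel gate between lock and chamber that rises vertically. 0 = fully shut, 0.09 = fully up (stop). Friction 5 N and weight 2.5 N: it stays where left.
- inner_grip (a point): Centre of the inner door's black T-handle bar, 70 (station x) x 12 (y) x 14 (z) mm, at station x = 0, y = -88, z = 196 mm when shut, on a stem 18 mm wide and 4 mm thick. The chamber top beside it is at z = 155, the lock on the other side lower.
- push_rod (a joint): Push rod through the lock's +y end wall: 0 = drawn right back, 0.2 = fully home (stop); moves along station -y, with about 3 N. Inside it carries a flat plate 130 x 52 mm (station z 10 to 62), whose pushing face is at station y = 75 mm minus the joint value.
- rod_grip (a point): Point on the centre line of the push rod's black upright handle plate, outside the lock: 40 (station x) x 14 (y) mm, from station z = 19 to 109; the point is at station x = 0, z = 89, y = 340 mm minus the joint value. At fully home 37 mm remain between handle and lock wall. 80 mm are free on its outer (+y) side.
- shell: The bottom-bracket shell: bare steel tube standing on end, outside diameter 42, bore 34, height 68 mm, with one stub socket of diameter 28 that sticks out along its +x to 35 mm from the axis, axis 34 mm up. 0.15 to 0.31 kg. Origin: centre of the underside; z up along the tube.
- spacer: Bystander: plain steel tube, same diameter 42 and height 68 mm, no stub. Origin: centre of the underside.
- head_tube: Bystander: plain steel tube, diameter 42, height 105 mm, standing. Origin: centre of the underside.
- cog: Bystander: flat toothed sprocket, diameter 102, 12 mm thick. Origin: centre of the underside.
- spray_can: Bystander: plain metal can, diameter 58, height 160 mm, standing. Origin: centre of the underside.
- wrench: Bystander: steel wrench lying on the bench, about 180 mm long along its x.
- hammer: Bystander: hammer lying on the bench, about 260 mm long along its x.
- hub: Bystander: aluminium wheel hub standing on its flange, diameter 54, height 90 mm. Origin: centre of the underside.

How it is judged:
By the outcome, as a careful person would: the job done as asked, in the order asked, and still so for the second after the job is handed in, with the robot touching nothing.
It also fails if it takes over 72 s, if anything falls off the work surface, if the arm or the gripper's body presses on something with over 40 N, if the wrist force passes 120 N, or if a joint passes its speed limit or range.

## Working session

There is one attempt and no reset: what is moved stays moved. The work goes in short steps, Python scripts to look and compute and a shell command to move; the robot and the scene stay as the last step left them, time stands still between calls to the robot, and variables do not carry over. Pictures are saved under pics/ and viewed, and the job is handed in when it is done.

```bash
ls; mkdir -p pics; python3 - <<'E'
from workcell import manip,cams
import cv2
print(manip.get_obs())
for n in("scene","top"):
    c=cams.camera(n); cv2.imwrite(f"pics/{n}0.png",c["color"]); print(n,c["camera_matrix"],c["origin"],c["attitude"])
    for t in("shell","spacer","station","outer_door","outer_grip","inner_grip","rod_grip"):
        print(t,[(r["box"],round(r["conf"],2)) for r in cams.recognise(n,t)][:3])
E
```

```text
pics
{'clock': 0.0, 'joint_pos': array([ 1.10639318,  0.3328537 , -0.06471248,  1.46096401,  0.0215739 ,
        1.34988073, -0.088513  ]), 'joint_velocities': array([ 0.00055784, -0.00158429,  0.0001382 ,  0.00016432,  0.00025817,
        0.00152357, -0.00054446]), 'tau': array([-4.15005652e-04, -6.25446939e+01,  4.88982489e-02, -3.91597831e+01,
        1.61438843e-02,  9.91346547e-03, -3.65666972e-05]), 'position': array([ 0.26706565, -0.56461532,  0.21041649]), 'ee_rot': array([-0.68980105, -0.15542262,  0.69004496, -0.15445477]), 'ft_force': array([-0.32870193, -0.00353085,  0.6962453 ]), 'torque': array([0.03677548, 0.0233051 , 0.03768248]), 'grip_width': 0.993365164602979}
scene [[538.86315205   0.         276.13090003]
 [  0.         538.86315205 206.03701228]
 [  0.           0.           1.        ]] [1.41476651 0.44216238 1.11083185] [ 0.52871485  0.76115492 -0.30638216 -0.2173333 ]
shell [([238.6, 188.8, 15.1, 21.9], 0.86)]
spacer [([334.9, 209.4, 18.1, 26.0], 0.59), ([0.6, 134.8, 317.7, 189.5], 0.38)]
station [([0.5, 133.9, 320.9, 186.7], 0.87)]
outer_door [([126.9, 229.9
[... 221 characters left out ...]
6, 56.6], 0.98)]
top [[520.00197978   0.         279.75172322]
 [  0.         520.00197978 205.76199681]
 [  0.           0.           1.        ]] [0.35247225 0.08616362 1.62639251] [-0.69815837  0.71368059 -0.03211729  0.04694031]
shell [([315.9, 225.6, 11.6, 19.1], 0.67)]
spacer [([235.5, 67.3, 269.6, 160.7], 0.51), ([222.2, 234.3, 18.8, 12.4], 0.4), ([235.2, 164.5, 94.4, 43.1], 0.18)]
station [([235.0, 69.2, 268.7, 156.7], 0.63)]
outer_door [([313.0, 104.5, 57.1, 59.8], 0.95)]
outer_grip [([370.7, 155.3, 14.9, 47.4], 0.64), ([310.2, 103.3, 57.1, 58.2], 0.58), ([236.9, 71.7, 265.3, 155.9], 0.54)]
inner_grip [([371.4, 155.6, 14.7, 49.2], 0.75)]
rod_grip [([235.6, 165.7, 95.0, 42.1], 0.75)]
```

View pics/scene0.png

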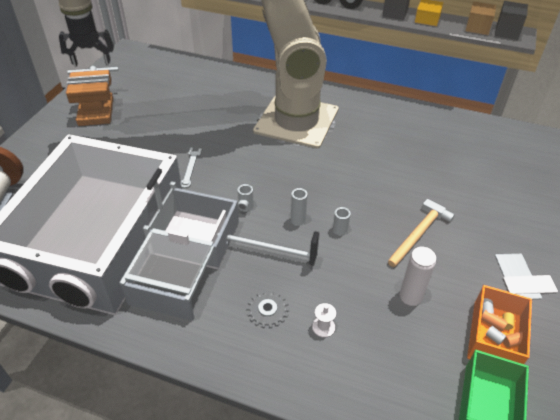

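View pics/top0.png

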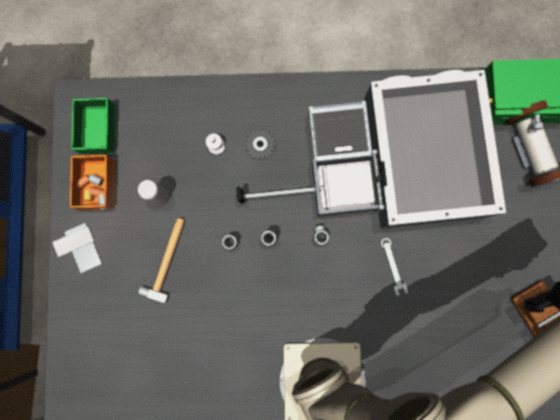

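```bash
cat > h.py <<'E'
import numpy as np,cv2
from scipy.spatial.transform import Rotation as R
from workcell import manip,cams
def shot(n):
    c=cams.camera(n); c["Rm"]=R.from_quat(c["attitude"]).as_matrix(); return c
def cloud(c):
    K=c["camera_matrix"]; d=c["depth"]; v,u=np.mgrid[:d.shape[0],:d.shape[1]]
    p=np.stack([(u-K[0,2])/K[0,0]*d,(v-K[1,2])/K[1,1]*d,d],-1)
    w=p@c["Rm"].T+c["origin"]; w[d==0]=np.nan; return w
def proj(c,P):
    q=(np.atleast_2d(P)-c["origin"])@c["Rm"]; K=c["camera_matrix"]
    return np.c_[q[:,0]/q[:,2]*K[0,0]+K[0,2],q[:,1]/q[:,2]*K[1,1]+K[1,2]]
def crop(c,box,name,s=4):
    l,t,w,h=box; cv2.imwrite("pics/"+name,cv2.resize(c["color"][t:t+h,l:l+w],None,fx=s,fy=s,interpolation=cv2.INTER_CUBIC))
E
python3 - <<'E'
from h import *
c=shot("top"); w=cloud(c); crop(c,(220,90,180,160),"topc.png")
for t in("shell","spacer","head_tube","rod_grip","inner_grip","station"):
    o=cams.outline_of("top",t)
    for r in o[:2]:
        p=w[r["region"]]; p=p[np.isfinite(p[:,0])]; z=np.percentile(p[:,2],90)
        tp=p[p[:,2]>z-.01]
        print(t,round(r["conf"],2),r["box"],"z90",z.round(3),"topmean",tp.mean(0).round(4),tp.min(0).round(3),tp.max(0).round(3))
for (u,v) in [(430,150),(350,185),(385,150),(385,173),(241,194),(380,90),(498,208),(340,130)]: print(u,v,w[v,u].round(4))
c=shot("scene"); w=cloud(c); crop(c,(130,160,195,140),"scc.png")
for t in("shell","spacer","head_tube","rod_grip","inner_grip","station"):
    o=cams.outline_of("scene",t)
    for r in o[:2]:
        p=w[r["region"]]; p=p[np.isfinite(p[:,0])]; z=np.percentile(p[:,2],90)
        tp=p[p[:,2]>z-.01]
        print(t,round(r["conf"],2),r["box"],"z90",z.round(3),"topmean",tp.mean(0).round(4),tp.min(0).round(3),tp.max(0).round(3))
E
```

```text
head_tube 0.47 [262.5, 230.4, 9.0, 9.0] z90 0.108 topmean [0.4407 0.1604 0.1041] [0.424 0.141 0.1  ] [0.45  0.17  0.109]
rod_grip 0.78 [236.4, 164.6, 94.8, 43.7] z90 0.103 topmean [0.5636 0.2366 0.1066] [0.545 0.23  0.095] [0.582 0.245 0.116]
inner_grip 0.98 [369.5, 157.2, 17.5, 47.1] z90 0.201 topmean [ 0.5978 -0.1729  0.2007] [ 0.566 -0.181  0.191] [ 0.63  -0.165  0.209]
inner_grip 0.56 [237.2, 165.3, 90.7, 44.6] z90 0.103 topmean [0.5629 0.2374 0.1061] [0.545 0.23  0.093] [0.583 0.245 0.116]
station 0.68 [234.7, 69.7, 271.3, 157.7] z90 0.155 topmean [ 0.6775 -0.3385  0.1516] [ 0.459 -0.52   0.145] [ 0.902 -0.158  0.209]
430 150 [ 0.6691 -0.3187  0.1535]
350 185 [ 0.5949 -0.1034  0.009 ]
385 150 [ 0.6721 -0.1901  0.1547]
385 173 [ 0.5974 -0.1787  0.2004]
241 194 [0.5627 0.2311 0.0955]
380 90 [ 0.8512 -0.1839  0.1515]
498 208 [ 0.4978 -0.5015  0.1512]
340 130 [ 0.7509 -0.0698  0.0904]
shell 0.85 [237.7, 187.1, 18.8, 27.1] z90 0.066 topmean [ 0.4361 -0.0038  0.064 ] [ 0.413 -0.025  0.056] [0.458 0.017 0.072]
spacer 0.87 [334.4, 209.8, 17.5, 27.3] z90 0.066 topmean [0.4264 0.2737 0.0637] [0.404 0.254 0.056] [0.449 0.293 0.074]
head_tube 0.86 [293.1, 187.5, 14.5, 39.1] z90 0.102 topmean [0.4358 0.1531 0.1008] [0.41  0.133 0.093] [0.456 0.174 0.11 ]
rod_grip 0.57 [209.9, 210.4, 108.5, 57.9] z90 0.099 topmean [0.5734 0.2266 0.1039] [0.548 0.002 0.089] [0.626 0.247 0.113]
rod_grip 0.43 [124.1, 233.6, 86.8, 62.1] z90 0.1 topmean [ 0.7496 -0.0655  0.0973] [ 0.66  -0.154  0.09 ] [0.832 0.018 0.134]
inner_grip 0.79 [148.2, 171.8, 28.7, 59.4] z90 0.197 topmean [ 0.6097 -0.1701  0.2005] [ 0.575 -0.178  0.191] [ 0.635 -0.163  0.206]
inner_grip 0.28 [0.0, 137.6, 317.4, 184.7] z90 0.155 topmean [ 0.6999 -0.3267  0.153 ] [ 0.459 -0.521  0.145] [ 0.9   -0.156  0.207]
station 0.77 [0.0, 135.5, 319.5, 185.4] z90 0.155 topmean [ 0.6998 -0.3267  0.153 ] [ 0.458 -0.521  0.145] [ 0.9   -0.156  0.207]
```

View pics/topc.png

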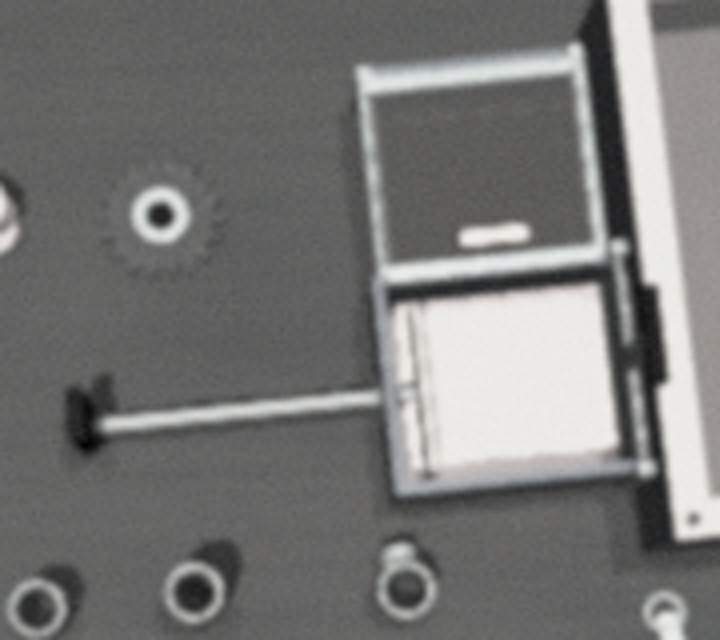

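View pics/scc.png

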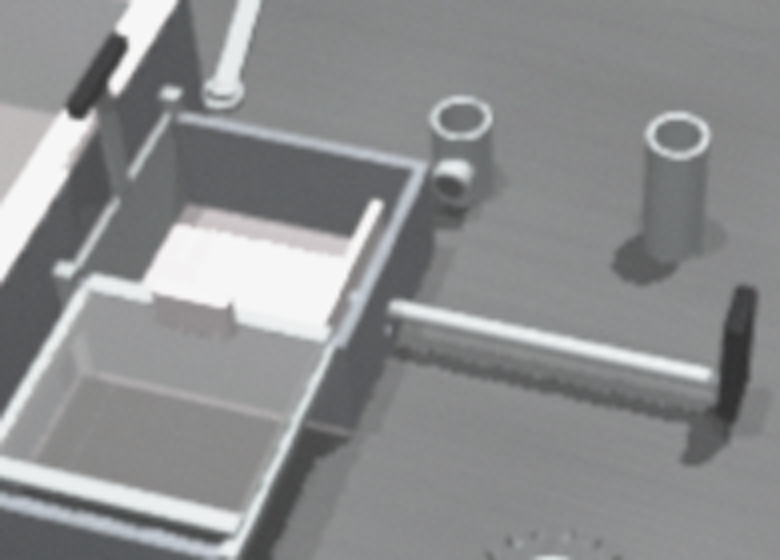

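```bash
cat > st.py <<'E'
from h import *
def handle(w,lo,hi,z0):
    m=(w[...,0]>lo[0])&(w[...,0]<hi[0])&(w[...,1]>lo[1])&(w[...,1]<hi[1])&(w[...,2]>z0)
    p=w[m]; return cv2.minAreaRect((p[:,:2]*1000).astype(np.float32)),len(p),np.median(p[:,2]),p
E
python3 - <<'E'
from st import *
for n in("top","scene"):
    c=shot(n); w=cloud(c)
    m=(abs(w[...,2]-.153)<.008)&(w[...,1]<-.1)&(w[...,1]>-.6)&(w[...,0]>.42)&(w[...,0]<.95)
    m=cv2.morphologyEx(m.astype(np.uint8),cv2.MORPH_OPEN,np.ones((3,3)))>0
    p=(w[m][:,:2]*1000).astype(np.float32)
    r=cv2.minAreaRect(p); print(n,r,len(p)); print(cv2.boxPoints(r).round(1).tolist())
    for nm,a in(("inner",((.5,-.22),(.7,-.14),.175)),("rod",((.5,.2),(.65,.27),.06))):
        q=handle(w,*a); print(nm,q[:3])
    # shell top circle
    m=(np.hypot(w[...,0]-.436,w[...,1]+.004)<.045)&(w[...,2]>.058)
    p=(w[m][:,:2]*1000).astype(np.float32); print("shell",cv2.minEnclosingCircle(p),len(p),np.median(w[m][:,2]))
    m=(np.hypot(w[...,0]-.436,w[...,1]+.004)<.045)&(w[...,2]>.03)&(w[...,2]<.056)
    p=w[m]; print("stub",p.mean(0).round(4),p.max(0),len(p))
E
```

```text
top ((682.6948852539062, -339.0984191894531), (422.3018798828125, 333.2052307128906), 4.644046783447266) 15288
[[458.70001220703125, -190.10000610351562], [485.70001220703125, -522.2000122070312], [906.5999755859375, -488.1000061035156], [879.7000122070312, -155.89999389648438]]
inner (((597.8740234375, -173.45779418945312), (68.61053466796875, 12.987682342529297), 3.9219186305999756), 124, np.float64(0.20087244924535663))
rod (((563.9942626953125, 237.73521423339844), (38.775001525878906, 14.572301864624023), 4.048806190490723), 84, np.float64(0.10482606374027181))
shell ((432.6976318359375, -3.905348300933838), 20.645648956298828) 56 0.0653476058537289
stub [ 0.4525 -0.0019  0.0427] [0.46634443 0.01557016 0.05559569] 57
scene ((681.7470703125, -336.29254150390625), (427.39422607421875, 343.7972106933594), 4.698131561279297) 15689
[[454.70001220703125, -182.5], [482.79998779296875, -525.0999755859375], [908.7999877929688, -490.1000061035156], [880.5999755859375, -147.5]]
inner (((601.098388671875, -172.88656616210938), (72.37195587158203, 13.7122802734375), 4.707573413848877), 165, np.float64(0.2007287226626091))
rod (((568.25634765625, 238.32980346679688), (42.87759017944336, 14.448780059814453), 4.060959339141846), 162, np.float64(0.10005090355826052))
shell ((434.125244140625, -3.869779586791992), 23.9049072265625) 104 0.06478913360025795
stub [ 0.4462 -0.0007  0.0441] [0.47338378 0.01710105 0.05478676] 180
```

```bash
cat >> h.py <<'E'
S=np.array([.592,-.0857,0]); YAW=.0815
Rs=R.from_euler("z",YAW)
def stw(x,y,z): return S+Rs.apply(np.array([x,y,z])/1000)
def toolrot(jaw): # tool x down, tool y at world heading jaw
    x=np.array([0,0,-1.]); y=np.array([np.cos(jaw),np.sin(jaw),0]); return R.from_matrix(np.c_[x,y,np.cross(x,y)])
def togo(target,jaw):
    o=manip.get_obs(); Rt=R.from_quat(o["ee_rot"]); m=Rt.as_matrix()
    yh=np.arctan2(m[1,1],m[0,1]); jaw=yh+(jaw-yh+np.pi/2)%np.pi-np.pi/2
    Rg=toolrot(jaw); rv=(Rt.inv()*Rg).as_rotvec()
    d=np.array(target)-o["position"]
    print("pos",o["position"].round(4),"xaxis",m[:,0].round(3),"yhead",round(yh,3),"t",round(o["clock"],2),"F",o["ft_force"].round(1),"grip",round(o["grip_width"],3))
    print("turn",rv.round(3),"shift before-turn axes",(Rt.inv().apply(d)*1000).round(1),"| after-turn axes",(Rg.inv().apply(d)*1000).round(1))
E
python3 - <<'E'
from h import *
togo([.434,-.004,.20],np.pi/2+.07); print(manip.tcp_to_grasp, stw(0,-10,0),stw(97,6,118),stw(0,325,89))
c=shot("top");print(cams.recognise("top","shell")); 
P=[stw(*q) for q in [(-75,-86,90),(75,-86,90),(75,75,90),(-75,75,90),(-140,-94,155),(280,-94,155),(280,-424,155),(-140,-424,155),(0,325,109),(97,6,130)]]
def draw(c,n):
    im=c["color"].copy()
    for u,v in proj(c,np.array(P)): cv2.circle(im,(int(round(u)),int(round(v))),2,(0,0,255),-1)
    for z,rad in((.068,.021),):
        a=np.linspace(0,6.28,60); q=proj(c,np.c_[.434+rad*np.cos(a),-.004+rad*np.sin(a),0*a+z]); cv2.polylines(im,[q.round().astype(np.int32)],True,(0,255,0))
    cv2.imwrite("pics/"+n,cv2.resize(im[60:340],None,fx=1.42,fy=1.42))
draw(c,"chk1.png"); draw(shot("scene"),"chk2.png")
E
```

```text
pos [ 0.2672 -0.565   0.2112] xaxis [ 0. -0. -1.] yhead -1.129 t 1.6 F [-0.7  0.5  0.1] grip 1.004
turn [ 0.372 -0.    -0.   ] shift before-turn axes [  11.2 -435.8 -390.6] | after-turn axes [  11.2 -548.  -205.6]
0.0187 [ 0.5928141  -0.09566681  0.        ] [ 0.68818957 -0.07182316  0.118     ] [0.56554181 0.23822123 0.089     ]
[]
```

View pics/chk1.png

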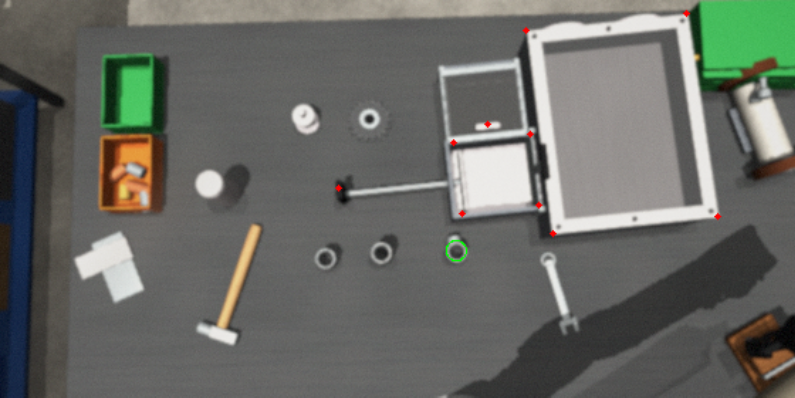

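View pics/chk2.png

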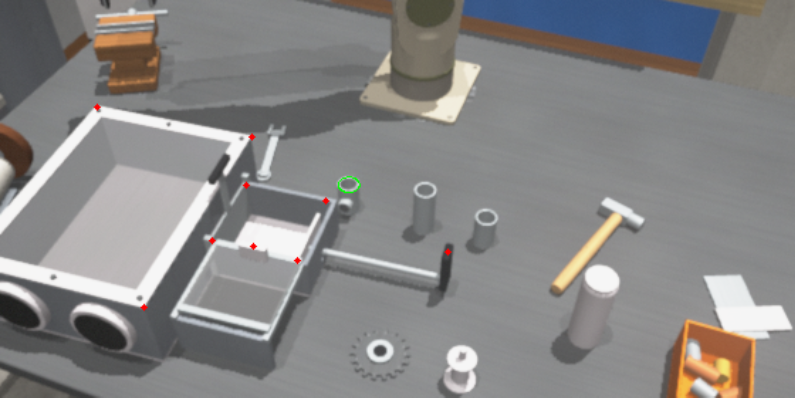

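```bash
python3 -m handwheel '-30 0 0 0.124 0 0 85; -30 0 0 0.124 0 0 85; -20 0 0 0.124 0 0 85; 0 -45 -17 0 0 0 85; 0 -45 -17 0 0 0 85; 0 -45 -17 0 0 0 85; 0 -45 -17 0 0 0 85; 0 -45 -17 0 0 0 85' 60; python3 -m handwheel '0 -45 -17 0 0 0 85; 0 -45 -17 0 0 0 85; 0 -45 -17 0 0 0 85; 0 -45 -17 0 0 0 85; 0 -45 -17 0 0 0 85; 0 -40 -15 0 0 0 85; 0 -30 -11 0 0 0 85; 0 0 0 0 0 0 85' ; python3 - <<'E'
from h import *
togo([.434,-.004,.03],np.pi/2+.07)
E
```

```text
clock: 2.55
position: [0.3366, -0.3327, 0.2914]
ee_rot: [0.707, 0.024, -0.707, 0.025]
ft_force: [1.5, -0.1, 0.2]
grip_width: 0.998
clock: 3.35
position: [0.4272, -0.0281, 0.2916]
ee_rot: [0.707, 0.027, -0.706, 0.027]
ft_force: [0.0, -0.4, -0.4]
grip_width: 0.995
pos [ 0.4272 -0.0281  0.2916] xaxis [ 0.001  0.    -1.   ] yhead -1.494 t 3.35 F [ 0.  -0.4 -0.4] grip 0.995
turn [ 0.007 -0.001  0.   ] shift before-turn axes [261.6 -23.4  -8.3] | after-turn axes [261.6 -23.5  -8.5]
```

```bash
python3 -m handwheel '20 -12 -4 0 0 0 85; 40 -11 -4 0 0 0 85; 45 0 0 0 0 0 85; 45 0 0 0 0 0 85; 25 0 0 0 0 0 85; 0 0 0 0 0 0 85'  ; python3 - <<'E'
from h import *
togo([.434,-.004,.03],np.pi/2+.07)
c=shot("scene"); crop(c,(190,130,140,105),"g1.png",5)
c=shot("top"); crop(c,(250,150,140,105),"g1t.png",5)
E
```

```text
clock: 3.95
position: [0.4304, -0.0097, 0.1133]
ee_rot: [-0.705, -0.025, 0.709, -0.024]
ft_force: [-0.8, 0.9, -0.6]
grip_width: 0.993
pos [ 0.4304 -0.0097  0.1133] xaxis [-0.006  0.001 -1.   ] yhead -1.502 t 3.95 F [-0.8  0.9 -0.6] grip 0.993
turn [-0.001  0.006  0.001] shift before-turn axes [83.3 -5.4 -4.5] | after-turn axes [83.3 -5.5 -4. ]
```

View pics/g1.png

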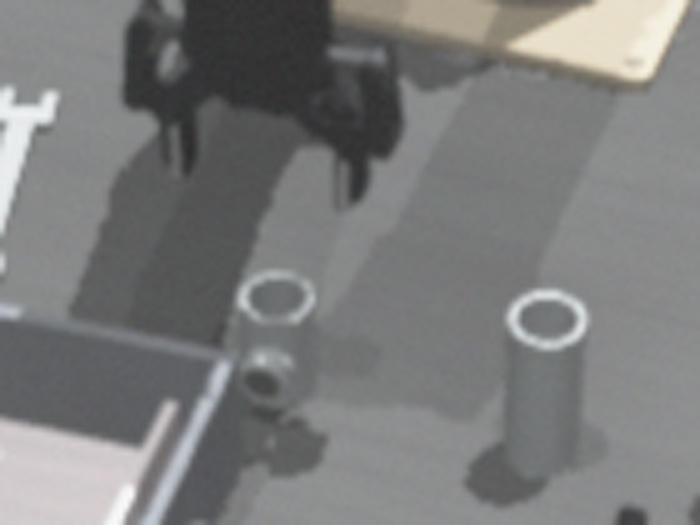

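The gripper stands centred above the shell (shell rim at about crop (275,297)), with the fingers on either side of it and the stub facing the lock.

```bash
python3 -m handwheel '20 -3 -2 0 0 0 85; 20 -2 -2 0 0 0 85; 20 0 0 0 0 0 85; 20 0 0 0 0 0 85; 2 0 0 0 0 0 85; 0 0 0 0 0 0 85'  ; python3 - <<'E'
from h import *
togo([.434,-.004,.03],np.pi/2+.07)
c=shot("scene"); crop(c,(190,130,140,105),"g2.png",5)
E
```

```text
clock: 4.65
position: [0.4376, -0.0041, 0.0356]
ee_rot: [0.707, 0.024, -0.706, 0.025]
ft_force: [0.5, -0.3, 0.1]
grip_width: 0.997
pos [ 0.4376 -0.0041  0.0356] xaxis [ 0.001 -0.    -1.   ] yhead -1.501 t 4.65 F [ 0.5 -0.3  0.1] grip 0.997
turn [-0.    -0.001 -0.   ] shift before-turn axes [ 5.6 -0.3  3.5] | after-turn axes [ 5.6 -0.3  3.5]
```

View pics/g2.png

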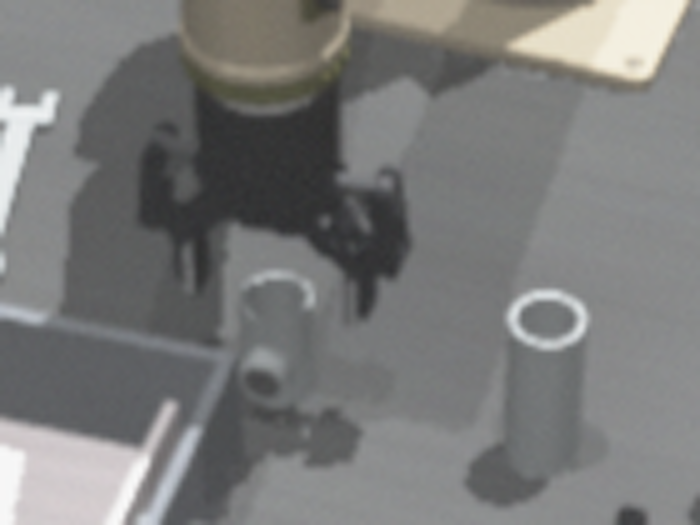

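The shell sits between the fingers. I'll trim x slightly and close.

```bash
python3 -m handwheel '4 0 2.5 0 0 0 60; 0 0 0 0 0 0 40; 0 0 0 0 0 0 35; 0 0 0 0 0 0 30; 0 0 0 0 0 0 30; 0 0 0 0 0 0 30; 0 0 0 0 0 0 30; 0 0 0 0 0 0 30' 60  ; python3 - <<'E'
from h import *
togo([.434,-.004,.03],np.pi/2+.07)
E
```

```text
clock: 5.5
position: [0.4348, -0.0042, 0.0311]
ee_rot: [0.707, 0.024, -0.706, 0.025]
ft_force: [-1.4, -0.6, 7.9]
grip_width: 0.466
pos [ 0.4348 -0.0042  0.0311] xaxis [ 0.001 -0.001 -1.   ] yhead -1.501 t 5.5 F [-1.4 -0.6  7.9] grip 0.466
turn [-0.    -0.001 -0.001] shift before-turn axes [ 1.1 -0.3  0.8] | after-turn axes [ 1.1 -0.3  0.8]
```

```bash
python3 -m handwheel '-10 0 0 0 0 0 30; -20 0 0 0 0 0 30; -35 0 0 0 0 0 30; -35 0 0 0 0 0 30; -30 0 0 0 0 0 30; 0 0 0 0 0 0 30'  ; python3 - <<'E'
from h import *
togo([*stw(0,-8,0)[:2],.175],np.pi/2+YAW)
c=shot("scene"); crop(c,(190,130,140,105),"g3.png",5)
E
```

```text
clock: 6.1
position: [0.4362, -0.0038, 0.1645]
ee_rot: [0.709, 0.024, -0.704, 0.025]
ft_force: [0.7, 0.1, -2.8]
grip_width: 0.473
pos [ 0.4362 -0.0038  0.1645] xaxis [ 0.007 -0.001 -1.   ] yhead -1.501 t 6.1 F [ 0.7  0.1 -2.8] grip 0.473
turn [-0.011 -0.006 -0.002] shift before-turn axes [  -9.4  100.7 -149.8] | after-turn axes [ -10.5  102.3 -148.6]
```

View pics/g3.png

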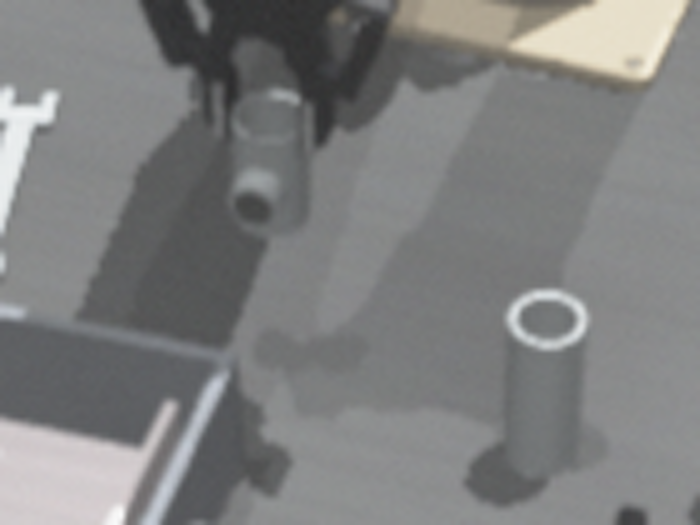

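Shell held upright (crop (268,165)), well clear of the lock wall. Carrying it over the lock.

```bash
python3 -m handwheel '0 8 -12 0 0 0 30; 0 17 -25 -0.011 0 0 30; 0 21 -30 0 0 0 30; 0 21 -30 0 0 0 30; 0 20 -28 0 0 0 30; 0 10 -16 0 0 0 30; 0 4 -8 0 0 0 30; 0 0 0 0 0 0 30'  ; python3 - <<'E'
from h import *
togo([*stw(0,-8,0)[:2],.037],np.pi/2+YAW)
c=shot("top"); crop(c,(290,110,140,105),"g4t.png",5)
c=shot("scene"); crop(c,(120,150,140,105),"g4.png",5)
E
```

```text
clock: 6.95
position: [0.5902, -0.0928, 0.1589]
ee_rot: [-0.706, -0.029, 0.707, -0.028]
ft_force: [-0.7, -0.1, -2.2]
grip_width: 0.469
pos [ 0.5902 -0.0928  0.1589] xaxis [-0.002  0.001 -1.   ] yhead -1.49 t 6.95 F [-0.7 -0.1 -2.2] grip 0.469
turn [-0.001  0.002  0.001] shift before-turn axes [121.9   1.2  -2.6] | after-turn axes [121.9   1.1  -2.4]
```

View pics/g4.png

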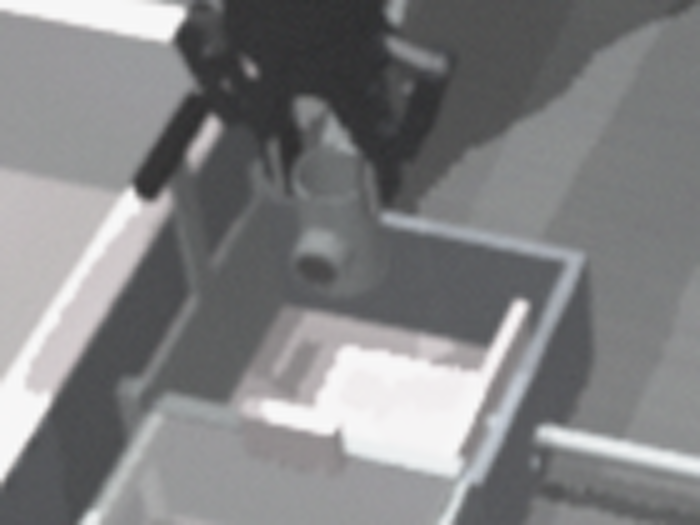

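View pics/g4t.png

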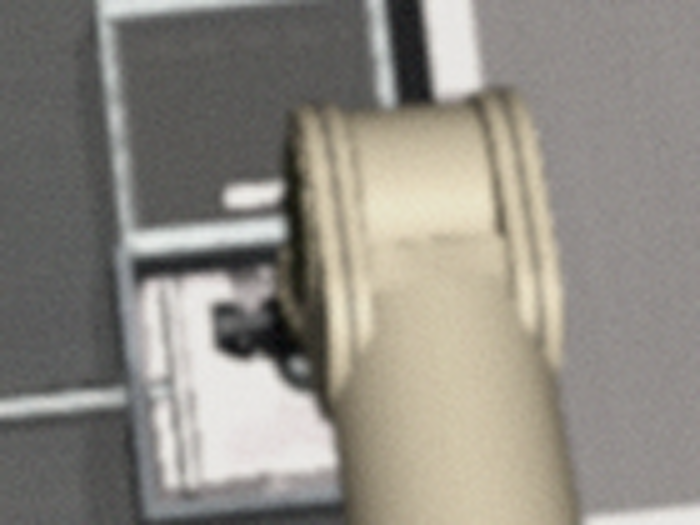

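The shell hangs over the lock opening, upright. I'll keep a bit more room to the inner handle (station y≈0) and lower in stages.

```bash
python3 -m handwheel '10 -4 -1 0 0 0 30; 20 -3 -1 0 0 0 30; 25 0 0 0 0 0 30; 20 0 0 0 0 0 30; 15 0 0 0 0 0 30; 10 0 0 0 0 0 30; 0 0 0 0 0 0 30'  ; python3 - <<'E'
from h import *
togo([*stw(0,0,0)[:2],.037],np.pi/2+YAW)
c=shot("scene"); crop(c,(120,130,140,105),"g5.png",5)
E
```

```text
clock: 7.75
position: [0.591, -0.0857, 0.059]
ee_rot: [-0.706, -0.029, 0.707, -0.029]
ft_force: [0.4, -0.7, -1.5]
grip_width: 0.47
pos [ 0.591  -0.0857  0.059 ] xaxis [-0.002  0.    -1.   ] yhead -1.49 t 7.75 F [ 0.4 -0.7 -1.5] grip 0.47
turn [-0.     0.002  0.   ] shift before-turn axes [22.   0.1 -1.1] | after-turn axes [22.   0.1 -1. ]
```

View pics/g5.png

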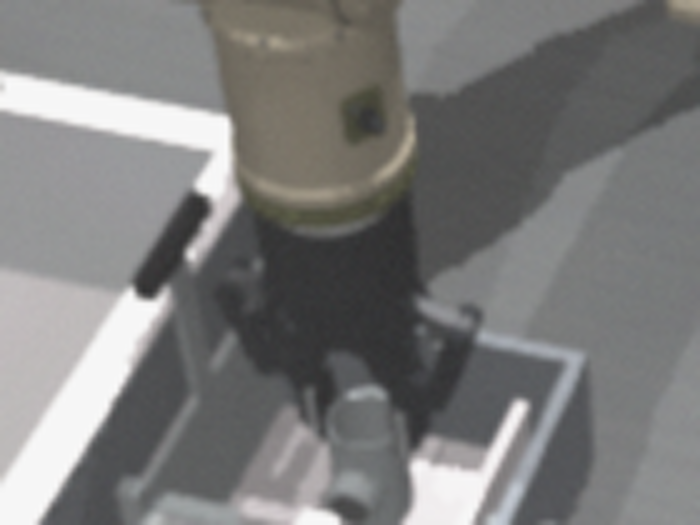

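```bash
python3 -m handwheel '8 0 0 0 0 0 30; 6 0 0 0 0 0 30; 3 0 0 0 0 0 30; 1 0 0 0 0 0 30; 0 0 0 0 0 0 30; 0 0 0 0 0 0 30'; python3 -m handwheel '1 0 0 0 0 0 30; 1 0 0 0 0 0 30; 0 0 0 0 0 0 30'
```

```text
clock: 8.4
position: [0.5921, -0.0859, 0.0424]
ee_rot: [0.707, 0.029, -0.706, 0.029]
ft_force: [0.1, -0.5, -1.3]
grip_width: 0.47
clock: 8.7
position: [0.5918, -0.0859, 0.0401]
ee_rot: [-0.707, -0.029, 0.707, -0.029]
ft_force: [0.2, 0.7, -2.2]
grip_width: 0.468
```

```bash
python3 -m handwheel '1 0 0 0 0 0 30; 0 0 0 0 0 0 30'; python3 -m handwheel '1 0 0 0 0 0 30; 0 0 0 0 0 0 30';python3 -m handwheel '1 0 0 0 0 0 30; 0 0 0 0 0 0 30'
```

```text
clock: 8.9
position: [0.5918, -0.086, 0.0391]
ee_rot: [-0.706, -0.029, 0.707, -0.029]
ft_force: [-0.2, -0.9, -1.9]
grip_width: 0.47
clock: 9.1
position: [0.5918, -0.0859, 0.0381]
ee_rot: [-0.706, -0.029, 0.707, -0.029]
ft_force: [0.6, 0.4, -2.1]
grip_width: 0.467
clock: 9.3
position: [0.592, -0.0859, 0.0373]
ee_rot: [0.707, 0.029, -0.706, 0.029]
ft_force: [-0.4, -0.3, -0.6]
grip_width: 0.469
```

```bash
python3 -m handwheel '0.5 0 0 0 0 0 30; 0 0 0 0 0 0 30'; python3 -m handwheel '0.5 0 0 0 0 0 30; 0 0 0 0 0 0 30'
```

```text
clock: 9.5
position: [0.5923, -0.086, 0.0373]
ee_rot: [0.707, 0.028, -0.706, 0.029]
ft_force: [-0.1, -0.9, 4.4]
grip_width: 0.47
clock: 9.7
position: [0.5925, -0.086, 0.0372]
ee_rot: [0.707, 0.028, -0.706, 0.029]
ft_force: [-2.6, 0.1, 8.8]
grip_width: 0.47
```

Contact with the floor at z≈0.037 as expected. Releasing and going up.

```bash
python3 -m handwheel '0 0 0 0 0 0 50; 0 0 0 0 0 0 58; 0 0 0 0 0 0 60; 0 0 0 0 0 0 60; 0 0 0 0 0 0 60; -10 0 0 0 0 0 60; -30 0 0 0 0 0 60; -40 0 0 0 0 0 60'; python3 -m handwheel '-40 0 0 0 0 0 60; -40 0 0 0 0 0 60; -40 0 0 0 0 0 60; 0 0 0 0 0 0 60';python3 - <<'E'
from h import *
togo([*stw(97,6,0)[:2],.27],YAW)
c=shot("scene"); crop(c,(120,150,140,105),"g6.png",5)
E
```

```text
clock: 10.5
position: [0.5907, -0.0858, 0.1163]
ee_rot: [-0.705, -0.029, 0.708, -0.028]
ft_force: [1.5, 0.2, -0.7]
grip_width: 0.702
clock: 10.9
position: [0.5944, -0.0856, 0.2432]
ee_rot: [0.71, 0.028, -0.703, 0.029]
ft_force: [0.1, 0.7, -0.3]
grip_width: 0.701
pos [ 0.5944 -0.0856  0.2432] xaxis [ 0.01  -0.002 -1.   ] yhead -1.49 t 10.9 F [ 0.1  0.7 -0.3] grip 0.701
turn [ 1.57  -0.009  0.006] shift before-turn axes [-25.9  -6.  -94.9] | after-turn axes [-26.8 -94.6   6.1]
```

View pics/g6.png

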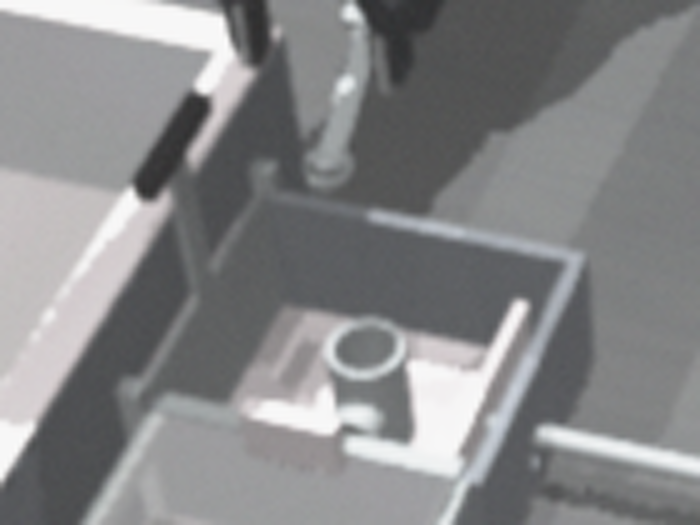

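Shell stands upright in the lock (crop (367,380)). Next the outer door fin: check its position and the wrist joint's room for the quarter turn.

```bash
python3 - <<'E'
from h import *
print(manip.get_obs()["joint_pos"].round(2))
for n in("scene","top"):
    c=shot(n); w=cloud(c); q=np.dstack([Rs.inv().apply((w-S).reshape(-1,3)).reshape(w.shape)*1000])
    m=(abs(q[...,0]-97)<30)&(abs(q[...,1]-6)<40)&(q[...,2]>106)&(q[...,2]<140)
    p=q[m]; print(n,len(p),p.mean(0).round(1) if len(p) else "",p.min(0).round(1),p.max(0).round(1), cv2.minAreaRect(p[:,:2].astype(np.float32)))
E
```

```text
[ 0.53  0.31 -0.58  1.47  0.17  1.4  -1.54]
scene 195 [100.4   7.2 122.1] [ 89.4 -19.7 106.4] [107.4  31.6 133.7] ((98.47779846191406, 5.885524749755859), (51.713592529296875, 17.6763916015625), 87.61060333251953)
top 73 [ 93.8  14.  124.3] [ 73.5  -4.6 106.7] [101.6  35.3 137.6] ((92.94004821777344, 17.914653778076172), (23.540142059326172, 46.533302307128906), 21.4083309173584)
```

```bash
python3 -m handwheel '-20 0 0 0.14 0 0 60; -10 0 0 0.14 0 0 60'; python3 -c "
from h import *
print(manip.get_obs()['joint_pos'].round(2))"
```

```text
clock: 11.25
position: [0.5914, -0.086, 0.2659]
ee_rot: [-0.703, 0.072, 0.704, 0.072]
ft_force: [0.3, 0.3, 0.5]
grip_width: 0.701
[ 0.5   0.3  -0.54  1.43  0.15  1.46 -1.82]
```

```bash
python3 -m handwheel '0 0 0 -0.145 0 0 60; 0 0 0 -0.145 0 0 60; 0 0 0 -0.145 0 0 60; 0 0 0 -0.145 0 0 60; 0 0 0 -0.145 0 0 60; 0 0 0 -0.145 0 0 60; 0 0 0 -0.145 0 0 60; 0 0 0 -0.145 0 0 60'; python3 -m handwheel '0 0 0 -0.145 0 0 60; 0 0 0 -0.145 0 0 60; 0 0 0 -0.145 0 0 60; 0 0 0 -0.145 0 0 50; 0 0 0 -0.11 0 0 50; 0 0 0 0 0 0 50'; python3 -c "
from h import *
togo([*stw(97,6,0)[:2],.104],YAW)
print(manip.get_obs()['joint_pos'].round(2))"
```

```text
clock: 12.05
position: [0.5912, -0.0859, 0.2647]
ee_rot: [-0.625, -0.329, 0.627, -0.328]
ft_force: [0.4, -0.1, 0.3]
grip_width: 0.704
clock: 12.65
position: [0.5913, -0.086, 0.2649]
ee_rot: [0.479, 0.521, -0.48, 0.519]
ft_force: [0.0, 0.5, -1.4]
grip_width: 0.583
pos [ 0.5913 -0.086   0.2649] xaxis [-0.002  0.001 -1.   ] yhead 0.082 t 12.65 F [ 0.   0.5 -1.4] grip 0.583
turn [ 0.    -0.001  0.002] shift before-turn axes [160.7  98.1  -6.1] | after-turn axes [160.9  97.7  -6.2]
[ 0.69  0.35 -0.8   1.42  0.25  1.48 -0.02]
```

```bash
python3 -m handwheel '0 20 -2 0 0 0 50; 0 40 -2 0 0 0 50; 0 30 -2 0 0 0 50; 20 8 0 0 0 0 50; 40 0 0 0 0 0 50; 40 0 0 0 0 0 50; 25 0 0 0 0 0 50; 0 0 0 0 0 0 50'; python3 - <<'E'
from h import *
togo([*stw(97,6,0)[:2],.104],YAW)
c=shot("scene"); crop(c,(110,150,140,105),"g7.png",5)
E
```

```text
clock: 13.45
position: [0.6858, -0.0726, 0.1357]
ee_rot: [0.478, 0.521, -0.482, 0.517]
ft_force: [-0.4, -0.3, 0.2]
grip_width: 0.582
pos [ 0.6858 -0.0726  0.1357] xaxis [-0.008  0.    -1.   ] yhead 0.078 t 13.45 F [-0.4 -0.3  0.2] grip 0.582
turn [-0.004 -0.001  0.008] shift before-turn axes [31.7  2.7 -0.6] | after-turn axes [31.7  2.4 -0.6]
```

View pics/g7.png

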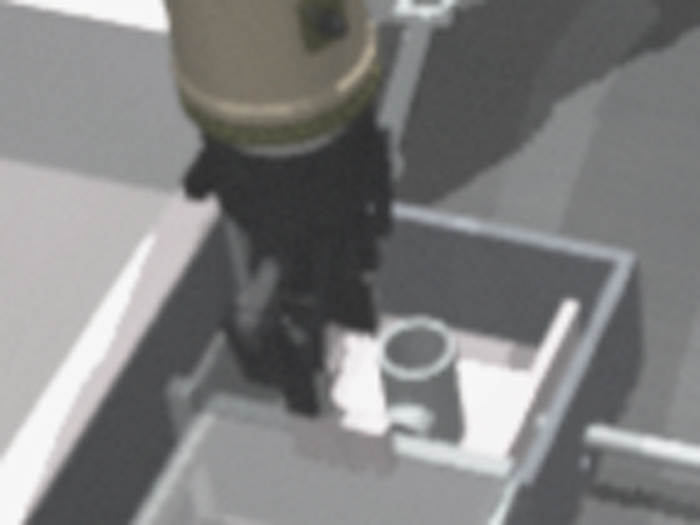

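```bash
python3 -m handwheel '15 1 0 0 0 0 50; 10 1 0 0 0 0 50; 4 0 0 0 0 0 50; 0 0 0 0 0 0 30; 0 0 0 0 0 0 20; 0 0 0 0 0 0 8; 0 0 0 0 0 0 5; 0 0 0 0 0 0 5' 30; python3 - <<'E'
from h import *
togo([*stw(-58,6,0)[:2],.104],YAW)
c=shot("scene"); crop(c,(110,150,140,105),"g8.png",5)
E
```

```text
clock: 14.3
position: [0.6912, -0.0719, 0.1125]
ee_rot: [0.48, 0.519, -0.48, 0.52]
ft_force: [0.0, 0.2, -0.2]
grip_width: 0.058
pos [ 0.6912 -0.0719  0.1125] xaxis [ 0. -0. -1.] yhead 0.08 t 14.3 F [ 0.   0.2 -0.2] grip 0.058
turn [-0.002  0.    -0.   ] shift before-turn axes [ 8.40e+00 -1.58e+02 -1.00e-01] | after-turn axes [   8.5 -158.    -0.4]
```

View pics/g8.png

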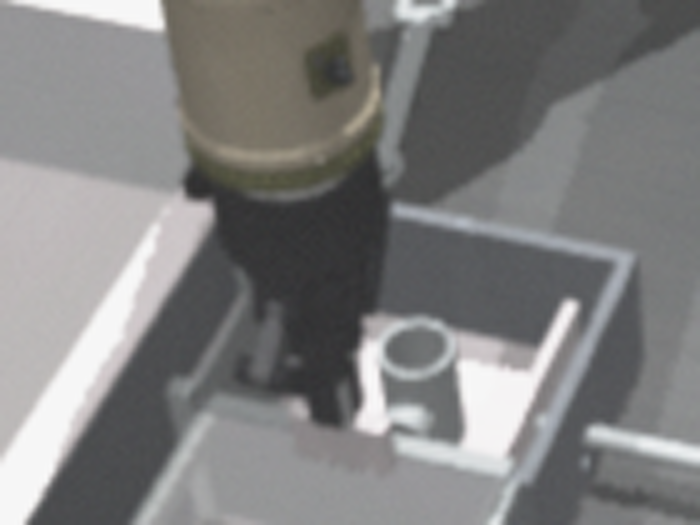

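The opening (5 mm) says the 12 mm fin is not between the pads. Check where the fin really is.

```bash
python3 - <<'E'
from h import *
c=shot("scene"); im=c["color"].copy(); big=cv2.resize(im,None,fx=5,fy=5,interpolation=cv2.INTER_CUBIC)
def pt(P,col):
    for u,v in proj(c,np.array(P)): cv2.circle(big,(int(u*5+2),int(v*5+2)),3,col,-1)
pt([stw(97+a,6+b,z) for a in(-6,6) for b in(-25,25) for z in(96,130)],(0,0,255))
pt([manip.get_obs()["position"]],(0,255,0))
cv2.imwrite("pics/g9.png",big[700:1250,550:1250])
w=cloud(c)
q=Rs.inv().apply((w-S).reshape(-1,3)).reshape(w.shape)*1000
for v in range(232,250,2): print(v,[tuple(q[v,u].round().astype(int)) for u in(170,174,178,182,186,190)])
E
```

```text
232 [(np.int64(100), np.int64(-13), np.int64(130)), (np.int64(114), np.int64(6), np.int64(151)), (np.int64(108), np.int64(13), np.int64(147)), (np.int64(99), np.int64(18), np.int64(139)), (np.int64(-11), np.int64(-33), np.int64(3)), (np.int64(25), np.int64(-1), np.int64(52))]
234 [(np.int64(103), np.int64(-12), np.int64(127)), (np.int64(115), np.int64(6), np.int64(146)), (np.int64(111), np.int64(14), np.int64(144)), (np.int64(95), np.int64(15), np.int64(126)), (np.int64(94), np.int64(26), np.int64(129)), (np.int64(34), np.int64(3), np.int64(56))]
236 [(np.int64(104), np.int64(-13), np.int64(121)), (np.int64(104), np.int64(-2), np.int64(124)), (np.int64(107), np.int64(11), np.int64(131)), (np.int64(102), np.int64(19), np.int64(128)), (np.int64(99), np.int64(27), np.int64(127)), (np.int64(34), np.int64(2), np.int64(47))]
238 [(np.int64(103), np.int64(-15), np.int64(111)), (np.int64(104), np.int64(-3), np.int64(115)), (np.int64(101), np.int64(6), np.int64(115)), (np.int64(104), np.int64(19), np.int64(123)), (np.int64(101), np.int64(27), np.int64(122)), (np.int64(80), np.int64(27), np.in
[... 688 characters left out ...]
, np.int64(92)), (np.int64(103), np.int64(15), np.int64(98)), (np.int64(101), np.int64(25), np.int64(99)), (np.int64(95), np.int64(32), np.int64(94))]
246 [(np.int64(114), np.int64(-12), np.int64(94)), (np.int64(112), np.int64(-3), np.int64(95)), (np.int64(109), np.int64(6), np.int64(94)), (np.int64(110), np.int64(18), np.int64(99)), (np.int64(104), np.int64(26), np.int64(95)), (np.int64(103), np.int64(36), np.int64(97))]
248 [(np.int64(121), np.int64(-9), np.int64(96)), (np.int64(119), np.int64(0), np.int64(96)), (np.int64(119), np.int64(11), np.int64(100)), (np.int64(111), np.int64(18), np.int64(93)), (np.int64(110), np.int64(28), np.int64(95)), (np.int64(106), np.int64(37), np.int64(93))]
```

View pics/g9.png

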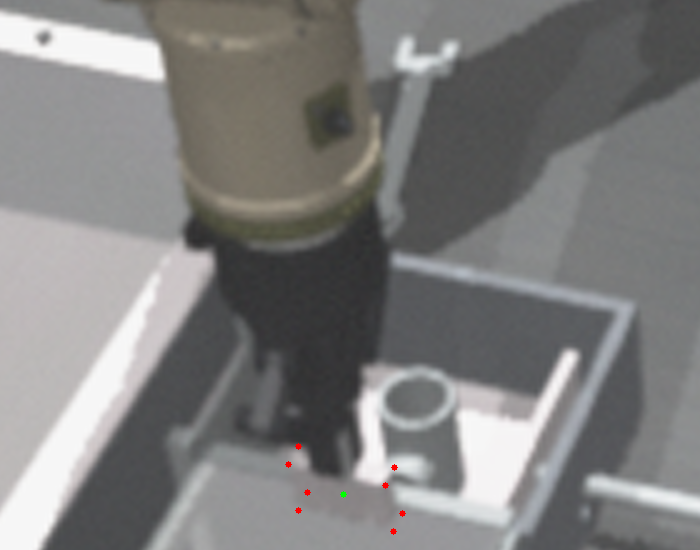

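```bash
python3 - <<'E'
from h import *
c=shot("scene"); w=cloud(c)
q=Rs.inv().apply((w-S).reshape(-1,3)).reshape(w.shape)*1000
for v in range(214,242,2): print(v,[tuple(int(x) for x in q[v,u].round()) for u in(168,170,172,174,176,178,180,182)])
big=cv2.resize(c["color"][200:255,140:210],None,fx=11,fy=10,interpolation=cv2.INTER_NEAREST); cv2.imwrite("pics/g10.png",big)
print(manip.get_obs()["position"],manip.get_obs()["joint_pos"],manip.get_obs()["ft_force"])
E
```

```text
214 [(140, 16, 243), (133, 16, 236), (128, 18, 232), (120, 19, 224), (117, 22, 222), (108, 22, 212), (96, 20, 199), (86, 19, 189)]
216 [(141, 15, 237), (132, 15, 228), (128, 17, 224), (120, 18, 217), (116, 21, 214), (115, 25, 214), (94, 18, 190), (83, 17, 178)]
218 [(117, -1, 201), (118, 5, 204), (126, 15, 215), (113, 12, 201), (118, 21, 209), (115, 24, 207), (93, 16, 182), (86, 18, 175)]
220 [(136, 10, 218), (117, 3, 196), (117, 9, 197), (117, 14, 199), (117, 19, 201), (115, 23, 200), (95, 17, 177), (91, 20, 174)]
222 [(143, 14, 220), (143, 18, 220), (112, 5, 184), (110, 9, 183), (113, 16, 188), (109, 18, 185), (94, 15, 169), (-41, -57, 5)]
224 [(153, 18, 225), (145, 19, 216), (120, 9, 187), (119, 13, 187), (118, 17, 187), (112, 20, 182), (101, 18, 170), (87, 16, 154)]
226 [(158, 21, 224), (146, 18, 210), (135, 17, 199), (128, 18, 192), (112, 13, 172), (113, 19, 176), (103, 18, 165), (94, 18, 155)]
228 [(158, 20, 217), (147, 18, 205), (141, 19, 199), (132, 19, 190), (121, 17, 177), (110, 16, 164), (102, 17, 156), (94, 18, 148)]
230 [(-1, -81, 7), (93, -17, 129), (142, 19, 193), (133
[... 193 characters left out ...]
9, 19, 140)]
234 [(102, -19, 123), (103, -13, 126), (116, 1, 145), (114, 5, 145), (115, 11, 146), (111, 14, 144), (109, 18, 143), (97, 17, 130)]
236 [(89, -28, 99), (103, -14, 118), (103, -8, 120), (103, -3, 122), (104, 3, 125), (108, 11, 133), (110, 17, 136), (104, 20, 131)]
238 [(91, -28, 94), (102, -15, 110), (102, -10, 111), (103, -4, 114), (103, 2, 116), (104, 8, 119), (101, 12, 117), (102, 17, 120)]
240 [(99, -24, 97), (97, -20, 95), (104, -10, 106), (103, -5, 107), (103, 0, 108), (101, 5, 108), (103, 12, 112), (104, 18, 115)]
[ 0.69111505 -0.07196427  0.11230416] [ 0.51385872  0.65567046 -0.72591117  1.34019311  0.43295623  1.3047986
 -0.14008897] [ 0.70472225  0.59818012 -0.14251608]
```

View pics/g10.png

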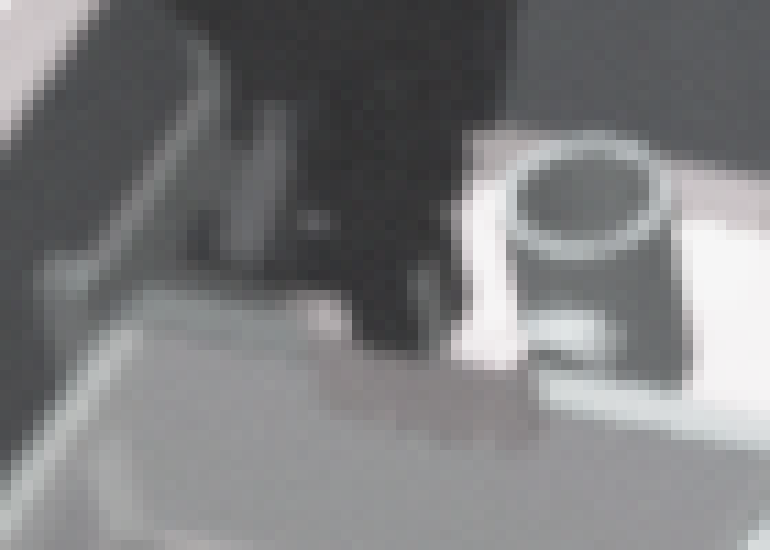

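```bash
python3 - <<'E'
from h import *
c=shot("scene")
for z in (.113,.126,.135,.145): print(z,[proj(c,[.4304,-.0097+s,z])[0].round(1).tolist() for s in(-.047,.047)])
# now
for z in (.112,.12,.13,.135,.14): print(z,[proj(c,stw(x,6,z*1000))[0].round(1).tolist() for x in(88,97,100,114)])
c=shot("top"); crop(c,(300,100,110,80),"g11.png",7)
E
```

```text
0.113 [[227.4, 172.2], [259.3, 180.5]]
0.126 [[227.1, 168.7], [259.2, 177.0]]
0.135 [[226.9, 166.2], [259.1, 174.5]]
0.145 [[226.7, 163.4], [259.1, 171.7]]
0.112 [[180.3, 235.0], [178.9, 237.7], [178.4, 238.6], [176.1, 242.8]]
0.12 [[179.9, 232.9], [178.4, 235.6], [178.0, 236.4], [175.7, 240.7]]
0.13 [[179.4, 230.1], [177.9, 232.8], [177.4, 233.7], [175.2, 238.0]]
0.135 [[179.1, 228.8], [177.7, 231.5], [177.2, 232.4], [174.9, 236.6]]
0.14 [[178.9, 227.4], [177.4, 230.1], [176.9, 231.0], [174.6, 235.2]]
```

View pics/g11.png

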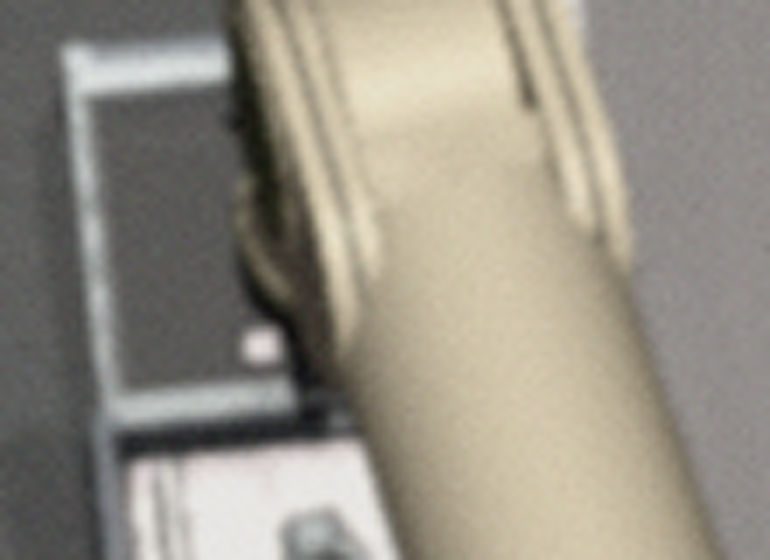

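The depth and picture agree: the closed finger tips end at about z = 0.132, just above the fin's top (0.130). So the tips are about 20 mm higher than the reported TCP suggests. I'll reopen, go down 20 mm, watch the force, and close again.

```bash
python3 -m handwheel '0 0 0 0 0 0 30; 0 0 0 0 0 0 45; 0 -3 0 0 0 0 50; 0 0 0 0 0 0 50; 8 0 0 0 0 0 50; 7 0 0 0 0 0 50; 5 0 0 0 0 0 50; 0 0 0 0 0 0 50' 30; python3 -m handwheel '0 0 0 0 0 0 30; 0 0 0 0 0 0 20; 0 0 0 0 0 0 8; 0 0 0 0 0 0 5; 0 0 0 0 0 0 5; 0 0 0 0 0 0 5' 30; python3 - <<'E'
from h import *
togo([*stw(-58,6,0)[:2],.104],YAW)
c=shot("scene"); crop(c,(110,170,120,90),"g12.png",6)
E
```

```text
clock: 15.35
position: [0.6875, -0.0722, 0.0908]
ee_rot: [0.479, 0.52, -0.48, 0.519]
ft_force: [-0.8, -0.9, -0.6]
grip_width: 0.582
clock: 15.95
position: [0.6884, -0.0722, 0.0927]
ee_rot: [0.48, 0.519, -0.479, 0.52]
ft_force: [0.9, -0.3, 3.6]
grip_width: 0.134
pos [ 0.6884 -0.0722  0.0927] xaxis [ 0.001 -0.    -1.   ] yhead 0.08 t 15.95 F [ 0.9 -0.3  3.6] grip 0.134
turn [-0.002  0.    -0.001] shift before-turn axes [-1.150e+01 -1.552e+02 -1.000e-01] | after-turn axes [ -11.3 -155.2   -0.4]
```

View pics/g12.png

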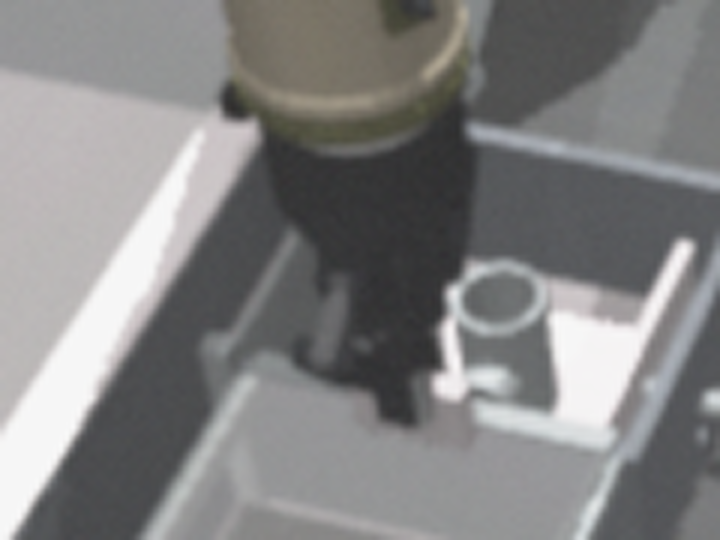

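The fin is gripped (11.4 mm, finger visible in front of it). Sliding shut.

```bash
python3 -m handwheel '0 -8 0 0 0 0 5; 0 -20 0 0 0 0 5; 0 -22 0 0 0 0 5; 0 -22 0 0 0 0 5; 0 -22 0 0 0 0 5; 0 -22 0 0 0 0 5; 0 -15 0 0 0 0 5; 0 -8 0 0 0 0 5' 30; python3 -m handwheel '0 -6 0 0 0 0 5; 0 -4 0 0 0 0 5; 0 -3 0 0 0 0 5; 0 -2 0 0 0 0 5; 0 0 0 0 0 0 5' ; python3 - <<'E'
from h import *
togo([*stw(-58,6,0)[:2],.1],YAW)
E
```

```text
clock: 16.8
position: [0.5485, -0.0835, 0.0926]
ee_rot: [0.48, 0.519, -0.48, 0.52]
ft_force: [2.7, 1.0, 3.5]
grip_width: 0.132
clock: 17.3
position: [0.5348, -0.0846, 0.0925]
ee_rot: [0.48, 0.519, -0.48, 0.52]
ft_force: [-0.9, 0.9, 7.2]
grip_width: 0.13
pos [ 0.5348 -0.0846  0.0925] xaxis [ 0. -0. -1.] yhead 0.08 t 17.3 F [-0.9  0.9  7.2] grip 0.13
turn [-0.002  0.    -0.   ] shift before-turn axes [-7.5 -1.1 -0.3] | after-turn axes [-7.5 -1.1 -0.3]
```

```bash
python3 -m handwheel '0 -1 0 0 0 0 5; 0 -1 0 0 0 0 5; 0 0 0 0 0 0 5'; python3 -m handwheel '0 -1.5 0 0 0 0 5; 0 0 0 0 0 0 5'
```

```text
clock: 17.6
position: [0.5346, -0.0846, 0.0926]
ee_rot: [0.481, 0.519, -0.478, 0.521]
ft_force: [11.3, 0.6, -1.3]
grip_width: 0.13
clock: 17.8
position: [0.5347, -0.0846, 0.0926]
ee_rot: [0.482, 0.518, -0.477, 0.521]
ft_force: [21.1, -0.6, -9.8]
grip_width: 0.131
```

Against the stop. Release and raise.

```bash
python3 -m handwheel '0 2 0 0 0 0 5; 0 0 0 0 0 0 20; 0 0 0 0 0 0 40; 0 0 0 0 0 0 50; 0 0 0 0 0 0 50; -20 0 0 0 0 0 50; -40 0 0 0 0 0 50; -45 0 0 0 0 0 50'; python3 -m handwheel '-45 0 0 0 0 0 50; -45 0 0 0 0 0 50; 0 0 0 0 0 0 50'; python3 - <<'E'
from h import *
togo([*stw(0,-88,0)[:2],.174],np.pi/2+YAW)
print(manip.get_obs()['joint_pos'].round(2))
for n in("scene","top"):
    c=shot(n); w=cloud(c); q=Rs.inv().apply((w-S).reshape(-1,3)).reshape(w.shape)*1000
    m=(abs(q[...,0]+50)<60)&(abs(q[...,1]-6)<40)&(q[...,2]>106)&(q[...,2]<134)
    p=q[m]; print(n,len(p)); 
    if len(p)>5: print(p.mean(0).round(1), cv2.minAreaRect(p[:,:2].astype(np.float32)))
    crop(c,(110,150,140,105) if n=="scene" else (290,100,140,105),"g13%s.png"%n,5)
E
```

```text
clock: 18.6
position: [0.5319, -0.0845, 0.1974]
ee_rot: [0.479, 0.521, -0.48, 0.519]
ft_force: [1.5, 0.2, 0.5]
grip_width: 0.583
clock: 18.9
position: [0.5352, -0.0843, 0.2932]
ee_rot: [0.481, 0.517, -0.478, 0.522]
ft_force: [0.5, -0.4, -0.3]
grip_width: 0.585
pos [ 0.5352 -0.0843  0.2932] xaxis [ 0.008 -0.002 -1.   ] yhead 0.08 t 18.9 F [ 0.5 -0.4 -0.3] grip 0.585
turn [ 1.569 -0.004 -0.009] shift before-turn axes [119.9  55.6  93.6] | after-turn axes [119.2  94.  -56.5]
[ 0.83  0.2  -0.86  1.52  0.15  1.48  0.04]
scene 172
[-54.4   6.4 121.4] ((-57.45305633544922, 5.217199325561523), (51.79576110839844, 19.303627014160156), 84.97730255126953)
top 65
[-59.8  14.  125.5] ((-59.10920333862305, 16.31410026550293), (45.66536331176758, 12.198204040527344), 89.11283111572266)
```

View pics/g13scene.png

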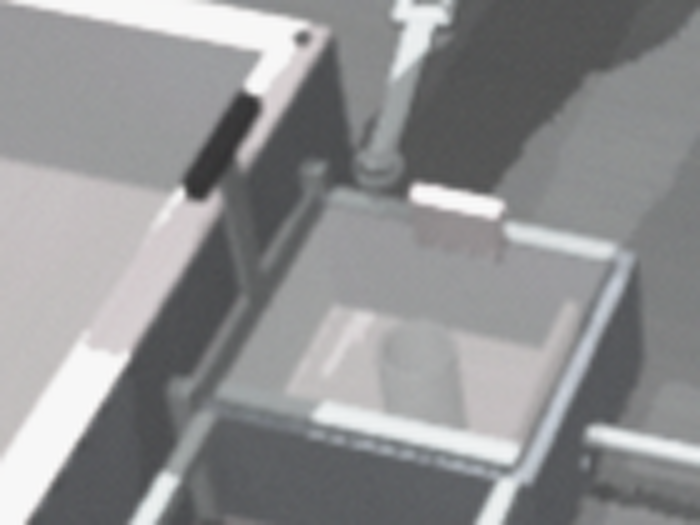

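View pics/g13top.png

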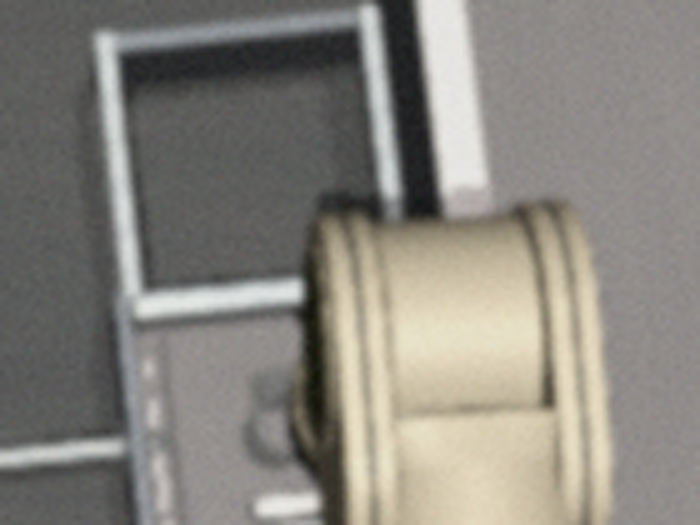

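Outer door shut (fin at station x≈-57.5), shell standing under the lid. Now turning for the inner handle.

```bash
python3 -m handwheel '0 0 0 0.143 0 0 50; 0 0 0 0.143 0 0 50; 0 0 0 0.143 0 0 50; 0 0 0 0.143 0 0 50; 0 0 0 0.143 0 0 50; 0 0 0 0.143 0 0 50; 0 0 0 0.143 0 0 50; 0 0 0 0.143 0 0 50'; python3 -m handwheel '0 0 0 0.143 0 0 50; 0 0 0 0.143 0 0 50; 0 0 0 0.143 0 0 50; 0 20 -12 0 0 0 50; 0 35 -22 0 0 0 50; 0 28 -18 0 0 0 50; 0 10 -5 0 0 0 50; 0 0 0 0 0 0 50'; python3 - <<'E'
from h import *
togo([*stw(0,-88,0)[:2],.158],np.pi/2+YAW)
E
```

```text
clock: 19.8
position: [0.5323, -0.0847, 0.2855]
ee_rot: [-0.684, -0.176, 0.686, -0.175]
ft_force: [-0.3, -0.7, -0.2]
grip_width: 0.587
clock: 20.6
position: [0.5967, -0.1741, 0.2849]
ee_rot: [-0.706, -0.027, 0.708, -0.026]
ft_force: [0.8, 0.1, -0.6]
grip_width: 0.582
pos [ 0.5967 -0.1741  0.2849] xaxis [-0.003  0.001 -1.   ] yhead -1.495 t 20.6 F [ 0.8  0.1 -0.6] grip 0.582
turn [-0.005  0.003  0.002] shift before-turn axes [126.9  -0.3  -2.9] | after-turn axes [126.9  -0.5  -2.5]
```

```bash
python3 -m handwheel '20 0 -1 0.005 0 0 50; 35 0 -1 0 0 0 50; 30 0 0 0 0 0 50; 20 0 0 0 0 0 50; 10 0 0 0 0 0 50; 5 0 0 0 0 0 50; 0 0 0 0 0 0 50'; python3 - <<'E'
from h import *
togo([*stw(0,-88,0)[:2],.158],np.pi/2+YAW)
c=shot("scene"); crop(c,(100,110,140,105),"g14.png",5)
E
```

```text
clock: 21.3
position: [0.599, -0.1722, 0.1675]
ee_rot: [0.707, 0.026, -0.707, 0.026]
ft_force: [-0.0, 0.5, 0.0]
grip_width: 0.588
pos [ 0.599  -0.1722  0.1675] xaxis [ 0.  0. -1.] yhead -1.497 t 21.3 F [-0.   0.5  0. ] grip 0.588
turn [-0.008 -0.    -0.   ] shift before-turn axes [ 9.5  1.2 -0. ] | after-turn axes [ 9.5  1.2 -0. ]
```

View pics/g14.png

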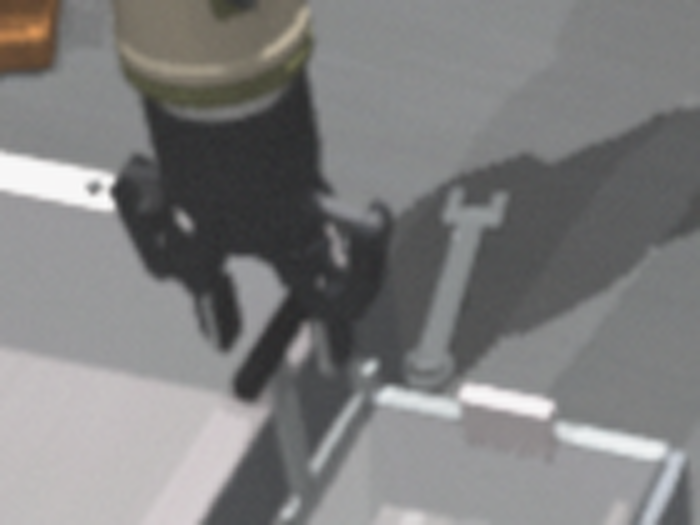

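The fingers straddle the T-bar, which runs between them. Down a little and close.

```bash
python3 -m handwheel '5 1 0 -0.008 0 0 50; 5 0 0 0 0 0 50; 0 0 0 0 0 0 30; 0 0 0 0 0 0 20; 0 0 0 0 0 0 8; 0 0 0 0 0 0 5; 0 0 0 0 0 0 5; 0 0 0 0 0 0 5' 60; python3 - <<'E'
from h import *
togo([*stw(0,-88,0)[:2],.158],np.pi/2+YAW)
c=shot("scene"); crop(c,(100,110,140,105),"g15.png",5)
E
```

```text
clock: 22.15
position: [0.5994, -0.1754, 0.1576]
ee_rot: [0.707, 0.027, -0.706, 0.029]
ft_force: [1.5, -5.0, -0.1]
grip_width: 0.128
pos [ 0.5994 -0.1754  0.1576] xaxis [ 0.001 -0.002 -1.   ] yhead -1.491 t 22.15 F [ 1.5 -5.  -0.1] grip 0.128
turn [-0.002 -0.001 -0.002] shift before-turn axes [-0.4 -2.   0.1] | after-turn axes [-0.4 -2.   0.1]
```

View pics/g15.png

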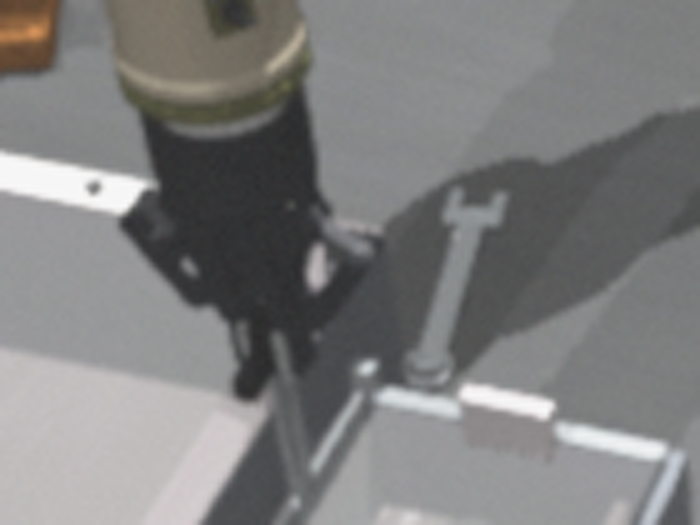

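```bash
python3 -m handwheel '0 1.5 0 0 0 0 5; -8 0 0 0 0 0 5; -15 0 0 0 0 0 5; -15 0 0 0 0 0 5; -15 0 0 0 0 0 5; -15 0 0 0 0 0 5; -12 0 0 0 0 0 5; 0 0 0 0 0 0 5' 60;  python3 -m handwheel '-4 0 0 0 0 0 5; -3 0 0 0 0 0 5; 0 0 0 0 0 0 5'
```

```text
clock: 23.0
position: [0.5994, -0.1754, 0.2391]
ee_rot: [0.707, 0.028, -0.706, 0.029]
ft_force: [-2.5, -2.0, 2.8]
grip_width: 0.128
clock: 23.3
position: [0.5993, -0.1753, 0.2441]
ee_rot: [-0.706, -0.029, 0.707, -0.029]
ft_force: [1.9, -2.5, -3.4]
grip_width: 0.13
```

```bash
python3 -m handwheel '-3 0 0 0 0 0 5; -1 0 0 0 0 0 5; 0 0 0 0 0 0 5';  python3 -m handwheel '-1 0 0 0 0 0 5; -1 0 0 0 0 0 5; 0 0 0 0 0 0 5'
```

```text
clock: 23.6
position: [0.5993, -0.1753, 0.2477]
ee_rot: [-0.706, -0.029, 0.707, -0.028]
ft_force: [4.3, -3.5, -7.9]
grip_width: 0.13
clock: 23.9
position: [0.5992, -0.1753, 0.2477]
ee_rot: [-0.706, -0.029, 0.707, -0.028]
ft_force: [9.2, -4.0, -19.7]
grip_width: 0.127
```

At the upper stop (rise 90.1 mm, force rising). Release.

```bash
python3 -m handwheel '1 0 0 0 0 0 5; 0 0 0 0 0 0 20; 0 0 0 0 0 0 40; 0 0 0 0 0 0 50; 0 0 0 0 0 0 50; -15 0 0 0 0 0 50; -30 0 0 0 0 0 50; -25 0 0 0 0 0 50'; python3 - <<'E'
from h import *
togo([*stw(0,325,0)[:2],.32],np.pi/2+YAW)
for n in("scene","top"):
    c=shot(n); w=cloud(c); q=Rs.inv().apply((w-S).reshape(-1,3)).reshape(w.shape)*1000
    m=(abs(q[...,0])<38)&(abs(q[...,1]+88)<12)&(q[...,2]>270)&(q[...,2]<310)
    p=q[m]; print(n,len(p),np.percentile(p[:,2],[5,50,95]) if len(p) else "")
    m=(abs(q[...,0])<30)&(abs(q[...,1]-325)<20)&(q[...,2]>60)&(q[...,2]<120)
    p=q[m]; print(n,len(p),p.mean(0) if len(p) else "")
    crop(c,(100,110,140,105),"g16%s.png"%n,5)
E
```

```text
clock: 24.7
position: [0.5993, -0.1752, 0.3218]
ee_rot: [0.707, 0.028, -0.706, 0.029]
ft_force: [0.6, -0.4, 0.8]
grip_width: 0.586
pos [ 0.5993 -0.1752  0.3218] xaxis [ 0.001 -0.    -1.   ] yhead -1.49 t 24.7 F [ 0.6 -0.4  0.8] grip 0.586
turn [-0.001 -0.001 -0.   ] shift before-turn axes [ 1.700e+00 -4.148e+02  3.000e-01] | after-turn axes [   1.8 -414.8    0. ]
scene 175 [280.08721407 291.34401709 294.1897468 ]
scene 166 [  9.28874608 325.93322029  93.08984541]
top 80 [282.71042889 290.77067161 296.54248468]
top 85 [ -2.92768267 323.4741129   99.81776104]
```

View pics/g16scene.png

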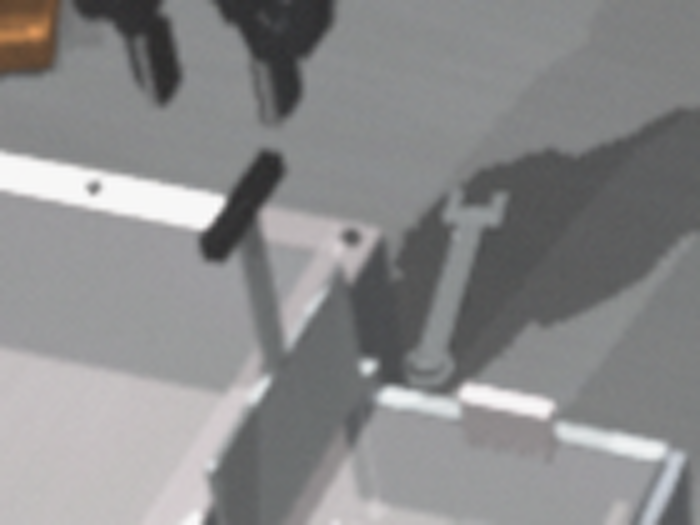

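Gate stays up (bar top z≈0.293). Now over to the rod handle at station (0, 325); I'll check the rod's height.

```bash
python3 -m handwheel '0 -25 0 0 0 0 50; 0 -48 0 0 0 0 50; 0 -48 0 0 0 0 50; 0 -48 0 0 0 0 50; 0 -48 0 0 0 0 50; 0 -48 0 0 0 0 50; 0 -48 0 0 0 0 50; 0 -48 0 0 0 0 50'; python3 -m handwheel '20 -35 0 0 0 0 50; 30 -15 0 0 0 0 50; 0 -3 0 0 0 0 50; 0 0 0 0 0 0 50'; python3 - <<'E'
from h import *
togo([*stw(0,325,0)[:2],.058],np.pi/2+YAW)
c=shot("scene"); w=cloud(c); q=Rs.inv().apply((w-S).reshape(-1,3)).reshape(w.shape)*1000
m=(abs(q[...,0])<20)&(abs(q[...,1]-200)<60)&(q[...,2]>15)&(q[...,2]<120)
print(np.percentile(q[m],[5,50,95],axis=0).round())
E
```

```text
clock: 25.6
position: [0.5697, 0.1863, 0.3199]
ee_rot: [0.707, 0.028, -0.706, 0.029]
ft_force: [1.3, -0.4, 0.2]
grip_width: 0.587
clock: 26.0
position: [0.5659, 0.237, 0.2698]
ee_rot: [-0.706, -0.028, 0.707, -0.029]
ft_force: [-0.6, -0.0, 0.8]
grip_width: 0.584
pos [0.5659 0.237  0.2698] xaxis [-0.    -0.001 -1.   ] yhead -1.49 t 26.0 F [-0.6 -0.   0.8] grip 0.584
turn [-0.001  0.001 -0.   ] shift before-turn axes [ 2.118e+02 -1.400e+00  2.000e-01] | after-turn axes [211.8  -1.3   0.3]
[[ -3. 146.  31.]
 [  3. 202.  38.]
 [  8. 253.  42.]]
```

```bash
python3 -m handwheel '25 -1 0 0 0 0 50; 45 0 0 0 0 0 50; 45 0 0 0 0 0 50; 40 0 0 0 0 0 50; 25 0 0 0 0 0 50; 12 0 0 0 0 0 50; 6 0 0 0 0 0 50; 0 0 0 0 0 0 50'; python3 - <<'E'
from h import *
togo([*stw(0,325,0)[:2],.058],np.pi/2+YAW)
c=shot("scene"); crop(c,(240,160,140,105),"g17.png",5)
E
```

```text
clock: 26.85
position: [0.5668, 0.238, 0.0723]
ee_rot: [0.707, 0.028, -0.706, 0.028]
ft_force: [-0.1, 0.1, 0.2]
grip_width: 0.589
pos [0.5668 0.238  0.0723] xaxis [ 0.001  0.    -1.   ] yhead -1.491 t 26.85 F [-0.1  0.1  0.2] grip 0.589
turn [-0.002 -0.001  0.   ] shift before-turn axes [14.3 -0.3  1.3] | after-turn axes [14.3 -0.3  1.2]
```

View pics/g17.png

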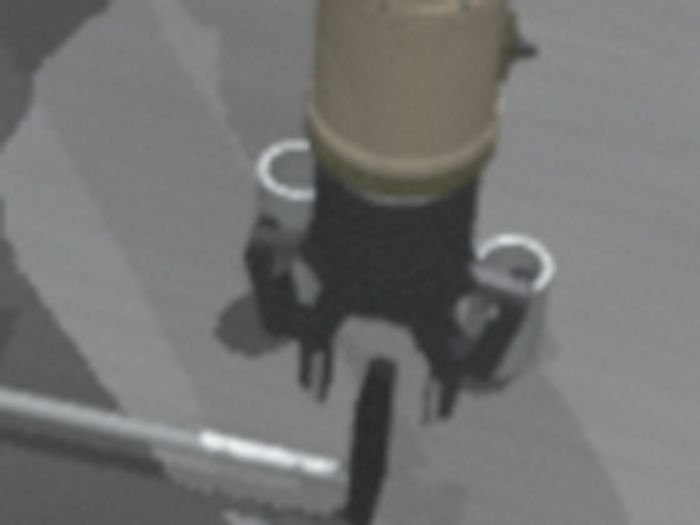

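```bash
python3 -m handwheel '7 0 0 0 0 0 50; 5 0 0 0 0 0 50; 0 0 0 0 0 0 30; 0 0 0 0 0 0 20; 0 0 0 0 0 0 8; 0 0 0 0 0 0 5; 0 0 0 0 0 0 5; 0 0 0 0 0 0 5' 60; python3 -m handwheel '0 4 0 0 0 0 5; 0 8 0 0 0 0 5; 0 10 0 0 0 0 5; 0 10 0 0 0 0 5; 0 10 0 0 0 0 5; 0 10 0 0 0 0 5; 0 10 0 0 0 0 5; 0 0 0 0 0 0 5'; python3 - <<'E'
from h import *
togo([*stw(0,140,0)[:2],.06],np.pi/2+YAW)
c=shot("scene"); crop(c,(110,150,200,130),"g18.png",4)
E
```

```text
clock: 27.7
position: [0.5659, 0.2383, 0.0595]
ee_rot: [0.707, 0.028, -0.706, 0.029]
ft_force: [-0.9, -2.0, 4.4]
grip_width: 0.154
clock: 28.5
position: [0.5711, 0.1737, 0.0594]
ee_rot: [-0.706, -0.027, 0.707, -0.029]
ft_force: [-3.0, -3.0, 9.5]
grip_width: 0.154
pos [0.5711 0.1737 0.0594] xaxis [-0.    -0.002 -1.   ] yhead -1.492 t 28.5 F [-3.  -3.   9.5] grip 0.154
turn [-0.003  0.001 -0.002] shift before-turn axes [ -0.4 120.2  -0. ] | after-turn axes [ -0.6 120.2   0.3]
```

View pics/g18.png

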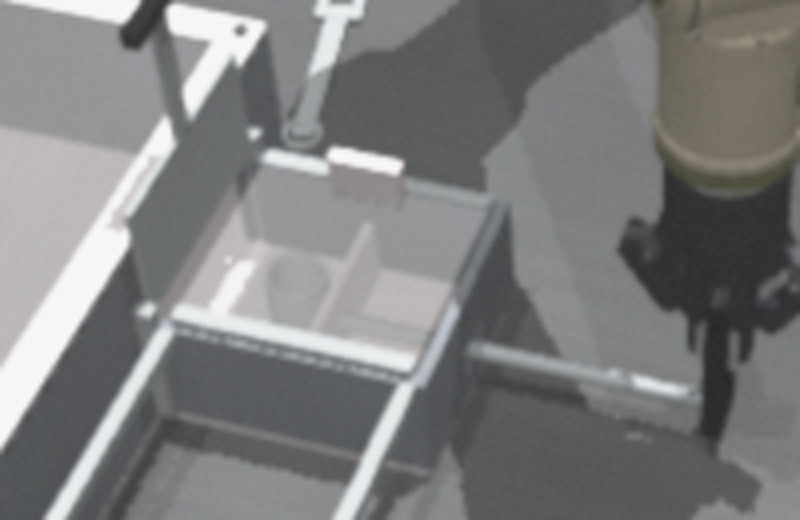

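The plate has reached the shell, which is standing upright (crop (298,285)). Continue gently.

```bash
python3 -m handwheel '0 4 0 0 0 0 5; 0 7 0 0 0 0 5; 0 8 0 0 0 0 5; 0 8 0 0 0 0 5; 0 8 0 0 0 0 5; 0 8 0 0 0 0 5; 0 8 0 0 0 0 5; 0 4 0 0 0 0 5'; python3 - <<'E'
from h import *
togo([*stw(0,140,0)[:2],.06],np.pi/2+YAW)
c=shot("scene"); crop(c,(60,150,200,130),"g19.png",4)
E
```

```text
clock: 29.35
position: [0.5755, 0.1204, 0.0594]
ee_rot: [0.707, 0.028, -0.706, 0.028]
ft_force: [-0.1, 4.4, 5.7]
grip_width: 0.152
pos [0.5755 0.1204 0.0594] xaxis [ 0. -0. -1.] yhead -1.491 t 29.35 F [-0.1  4.4  5.7] grip 0.152
turn [-0.002 -0.    -0.   ] shift before-turn axes [-0.5 66.7  0.2] | after-turn axes [-0.6 66.7  0.3]
```

View pics/g19.png

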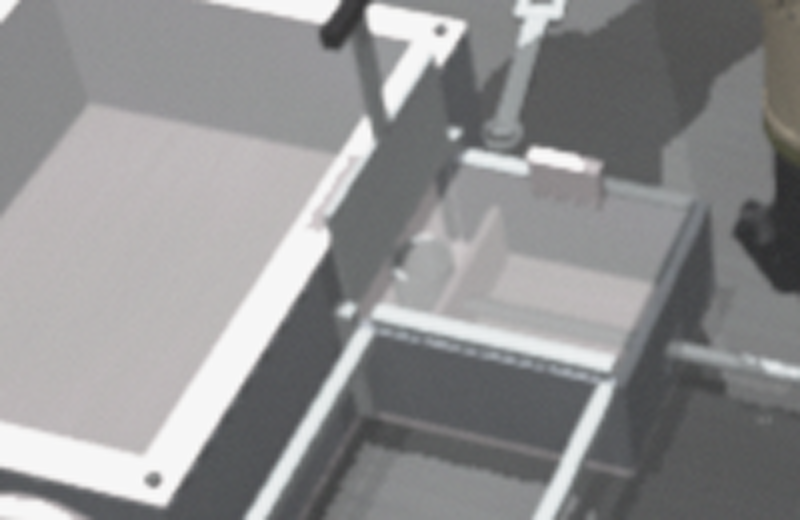

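```bash
python3 -m handwheel '0 4 0 0 0 0 5; 0 7 0 0 0 0 5; 0 8 0 0 0 0 5; 0 8 0 0 0 0 5; 0 8 0 0 0 0 5; 0 8 0 0 0 0 5; 0 6 0 0 0 0 5; 0 4 0 0 0 0 5'; python3 -m handwheel '0 4 0 0 0 0 5; 0 3 0 0 0 0 5; 0 3 0 0 0 0 5; 0 0 0 0 0 0 5'
```

```text
clock: 30.2
position: [0.5798, 0.0678, 0.0595]
ee_rot: [0.707, 0.028, -0.706, 0.028]
ft_force: [-0.3, 4.5, 6.1]
grip_width: 0.15
clock: 30.6
position: [0.5806, 0.0576, 0.0594]
ee_rot: [0.707, 0.028, -0.706, 0.028]
ft_force: [0.3, 2.1, 6.6]
grip_width: 0.153
```

```bash
python3 - <<'E'
from h import *
togo([*stw(0,140,0)[:2],.06],np.pi/2+YAW)
c=shot("scene"); crop(c,(60,150,200,130),"g20.png",4)
E
```

```text
pos [0.5806 0.0576 0.0594] xaxis [ 0.    -0.001 -1.   ] yhead -1.491 t 30.6 F [0.3 2.1 6.6] grip 0.153
turn [-0.002 -0.    -0.001] shift before-turn axes [-0.6  3.7  0.3] | after-turn axes [-0.6  3.7  0.3]
```

View pics/g20.png

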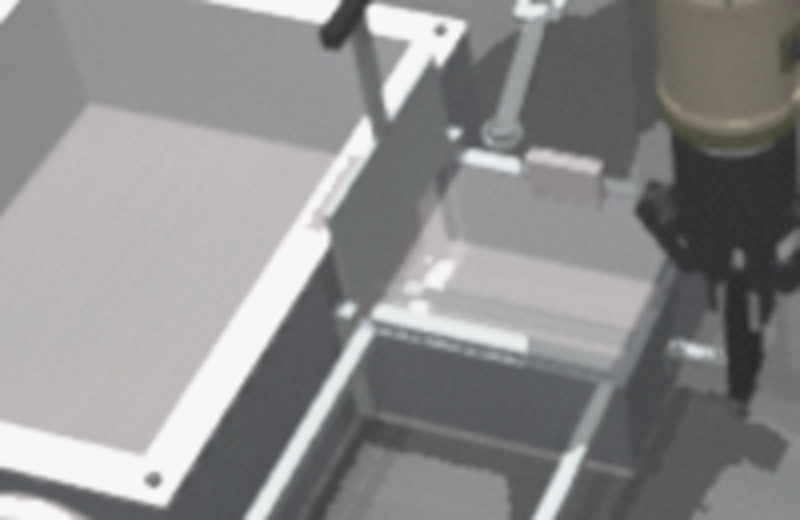

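```bash
python3 -m handwheel '0 2 0 0 0 0 5; 0 1.5 0 0 0 0 5; 0 0 0 0 0 0 5'; python3 -m handwheel '0 1.5 0 0 0 0 5; 0 1 0 0 0 0 5; 0 0 0 0 0 0 5'; python3 -m handwheel '0 1 0 0 0 0 5; 0 1 0 0 0 0 5; 0 0 0 0 0 0 5'
```

```text
clock: 30.95
position: [0.5808, 0.0545, 0.0594]
ee_rot: [0.707, 0.028, -0.706, 0.028]
ft_force: [-0.3, 1.9, 6.1]
grip_width: 0.155
clock: 31.25
position: [0.581, 0.0521, 0.0594]
ee_rot: [0.707, 0.028, -0.706, 0.028]
ft_force: [-0.3, 4.0, 5.3]
grip_width: 0.154
clock: 31.55
position: [0.5811, 0.0519, 0.0595]
ee_rot: [0.707, 0.029, -0.706, 0.028]
ft_force: [0.5, 8.1, 5.3]
grip_width: 0.153
```

```bash
python3 -m handwheel '0 1 0 0 0 0 5; 0 1 0 0 0 0 5; 0 0 0 0 0 0 5';python3 -m handwheel '0 -1.5 0 0 0 0 5; 0 0 0 0 0 0 15; 0 0 0 0 0 0 24; 0 0 0 0 0 0 24; -20 0 0 0 0 0 24; -40 0 0 0 0 0 24; -45 0 0 0 0 0 24; -45 0 0 0 0 0 30'; python3 -m handwheel '-50 0 0 0 0 0 30; -45 0 0 0 0 0 30; 0 -40 0 0 0 0 30; 0 -45 0 0 0 0 30; 0 -45 0 0 0 0 30; 0 0 0 0 0 0 30'; python3 - <<'E'
from h import *
togo([*stw(0,140,0)[:2],.06],np.pi/2+YAW)
c=shot("scene"); crop(c,(60,150,200,130),"g21.png",4)
w=cloud(c); q=Rs.inv().apply((w-S).reshape(-1,3)).reshape(w.shape)*1000
m=(abs(q[...,0])<30)&(abs(q[...,1]-140)<60)&(q[...,2]>70)&(q[...,2]<120); print(len(q[m]),q[m].mean(0),np.percentile(q[m],[5,95],axis=0).round())
c=shot("top"); crop(c,(290,60,200,150),"g21t.png",4)
w=cloud(c); q=Rs.inv().apply((w-S).reshape(-1,3)).reshape(w.shape)*1000
m=(abs(q[...,0])<30)&(abs(q[...,1]-140)<60)&(q[...,2]>70)&(q[...,2]<120); print(len(q[m]),q[m].mean(0))
for n in("scene","top"): print(n,[(r["box"],r["conf"]) for r in cams.recognise(n,"shell")])
E
```

```text
clock: 31.85
position: [0.5811, 0.0518, 0.0595]
ee_rot: [0.707, 0.031, -0.706, 0.028]
ft_force: [1.1, 13.7, 2.8]
grip_width: 0.151
clock: 32.65
position: [0.5804, 0.0491, 0.2103]
ee_rot: [-0.706, -0.028, 0.707, -0.028]
ft_force: [2.1, 0.2, -0.3]
grip_width: 0.349
clock: 33.25
position: [0.5682, 0.1863, 0.304]
ee_rot: [-0.706, -0.032, 0.707, -0.031]
ft_force: [-0.7, 0.3, 1.0]
grip_width: 0.354
pos [0.5682 0.1863 0.304 ] xaxis [-0.001  0.002 -1.   ] yhead -1.482 t 33.25 F [-0.7  0.3  1. ] grip 0.354
turn [0.008 0.001 0.002] shift before-turn axes [243.8 133.5  -0.8] | after-turn axes [244.  133.1  -1.6]
307 [  3.56546971 115.95334     92.72228106] [[-24.  83.  72.]
 [ 24. 146. 110.]]
176 [ -1.03158281 110.14170687  95.69361477]
scene [([246.1, 293.6, 43.3, 34.8], 0.49)]
top [([318.3, 153.2, 58.7, 60.0], 0.62)]
```

View pics/g21.png

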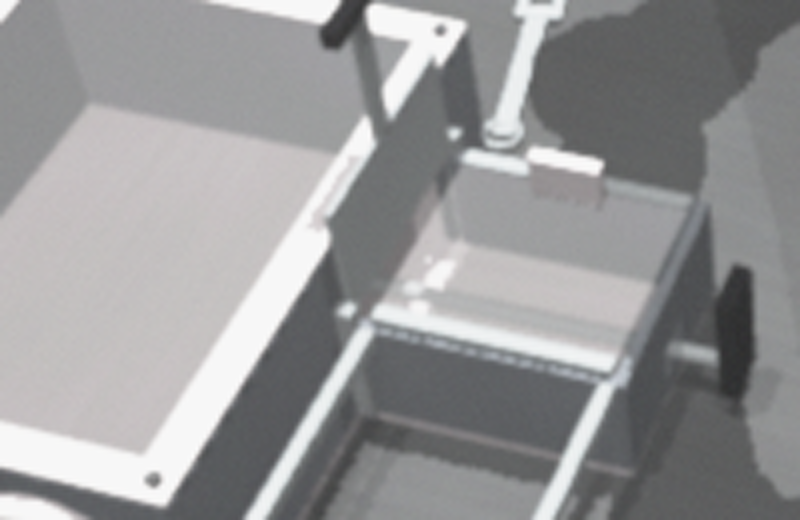

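View pics/g21t.png

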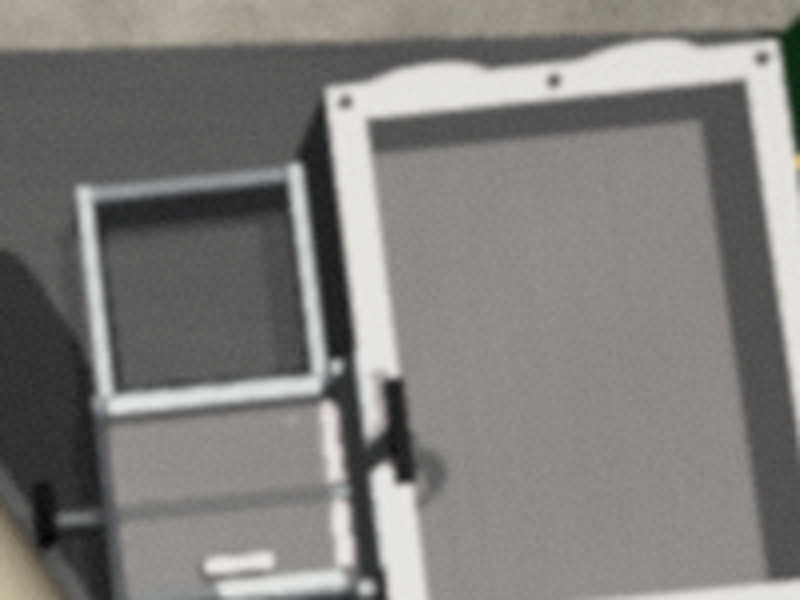

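```bash
python3 - <<'E'
from h import *
c=shot("scene"); w=cloud(c); q=Rs.inv().apply((w-S).reshape(-1,3)).reshape(w.shape)*1000
m=(abs(q[...,0])<30)&(abs(q[...,1]-140)<25)&(q[...,2]>95)&(q[...,2]<114); print("handle",q[m].mean(0).round(1),cv2.minAreaRect(q[m][:,:2].astype(np.float32)))
m=(abs(q[...,0]+58)<20)&(abs(q[...,1]-6)<35)&(q[...,2]>106)&(q[...,2]<134); print("fin",cv2.minAreaRect(q[m][:,:2].astype(np.float32)))
m=(abs(q[...,0])<38)&(abs(q[...,1]+88)<12)&(q[...,2]>260)&(q[...,2]<310); print("gate top",np.percentile(q[m][:,2],[50,95]))
c=shot("top"); K=5; big=cv2.resize(c["color"],None,fx=K,fy=K,interpolation=cv2.INTER_CUBIC)
a=np.linspace(0,6.28,60)
for y0,z,col in((-146,74,(0,255,0)),(-146,6,(0,0,255))):
    P=np.array([stw(21*np.cos(t),y0+21*np.sin(t),z) for t in a]); cv2.polylines(big,[(proj(c,P)*K+2).round().astype(np.int32)],True,col)
v=big[700:1100,1750:2250]; o=cv2.resize(c["color"],None,fx=K,fy=K,interpolation=cv2.INTER_CUBIC)[700:1100,1750:2250]
o=cv2.convertScaleAbs(o,alpha=1.8,beta=-80)
cv2.imwrite("pics/fin.png",cv2.resize(np.hstack([v,o]),(800,320)))
E
```

```text
handle [  4.4 140.6 105.7] ((0.2898101806640625, 139.4136962890625), (15.0492525100708, 41.91941452026367), 89.2906265258789)
fin ((-55.558345794677734, 5.7232513427734375), (17.563274383544922, 50.750755310058594), 2.1473894119262695)
gate top [290.49692825 294.41302798]
```

View pics/fin.png

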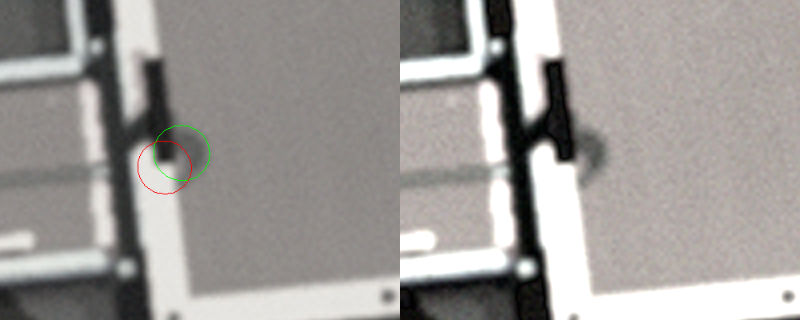

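```bash
python3 - <<'E'
from h import *
from workcell import hand_in
import glob
for k in range(3):
  for n in("scene","top"):
    c=shot(n); w=cloud(c); q=Rs.inv().apply((w-S).reshape(-1,3)).reshape(w.shape)*1000
    m=(abs(q[...,0]+58)<30)&(abs(q[...,1]-6)<35)&(q[...,2]>120)&(q[...,2]<136); print(n,len(q[m]),np.median(q[m],axis=0).round(1))
c0=cv2.imread("pics/scene0.png"); c=shot("scene")["color"]
cv2.imwrite("pics/last.png",np.vstack([cv2.resize(c,(560,420))]))
o=manip.get_obs(); print(o["clock"],o["ft_force"])
E
```

```text
scene 103 [-54.9   5.8 127.4]
top 75 [-59.3   6.2 127.1]
scene 106 [-53.9   6.3 128. ]
top 73 [-59.2   5.  128.1]
scene 105 [-53.9   6.9 128.1]
top 74 [-59.3   6.2 128. ]
33.9 [ 0.41217778 -0.81463073  0.33463172]
```

View pics/last.png

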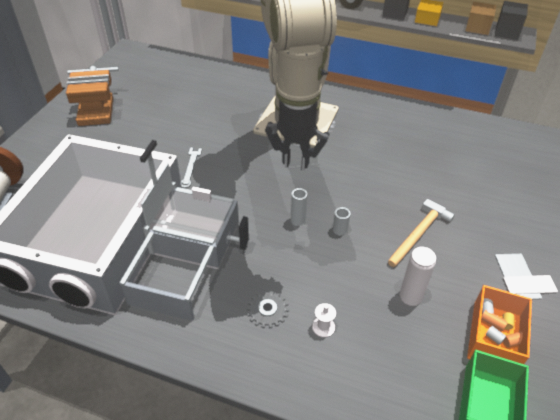

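```bash
python3 -c "
from workcell import hand_in
print(hand_in())"
```

```text
the job is handed in; nothing more can be done
None
```

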